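Lean a dressed whetstone and show its underside dot in a hand mirror

ROBOT

A 7-joint arm with a two-finger parallel gripper is mounted at the origin on a cart in front of the work surface, level with it; the furniture and walls round the work are solid. World frame = base frame: x ahead of the robot, y to its left, z up, the work surface at z = 0. Lengths are in m, angles in rad, forces in N, time in s.
With the tool pointing down it reaches from about 0.35 to 0.9 m from the base axis. Payload 8.1 kg.
Tool frame: the origin (TCP) lies on the centre line of the jaws, within the pads' length; the fingertips stand arm.tip_extent ahead of it and the grasp point (between the pads) lies 3 mm ahead of it (arm.tip_extent is the distance from the TCP to the fingertips, in m); y points along the fingers, z is the direction in which the jaws open and shut, and the axes are right-handed (so a half turn about y gives the same grasp; the last joint's range is limited). The gripper opens to 92 mm and grips with 3 to 60 N. Pads are 19 mm wide; open, the fingers measure 130 mm over their backs; the gripper's body (75 mm by 190 mm) begins 47 mm behind the grasp point.
Start: joints at [-1.376, 0.434, 0.025, 1.573, -0.012, 1.134, -0.075], TCP at [0.183, 0.597, 0.249] pointing down, gripper open.
Joint ranges: [-2.62, 2.62], [-0.44, 2.09], [-1.27, 1.32], [0.08, 2.57], [-1.32, 4.46], [0.12, 2], [-2.74, 2.74]. Speed limits (rad/s): [2.22, 2.22, 3.01, 3.01, 3.14, 3.14, 3.14].

INTERFACE

Orientations are given as a rotation vector (axis times angle).
In Python, from cell import observe, get_image, sign_off, boxes_of, place_of, arm gives the robot as it stands.
- The arm moves only by the tool arm_command, never from a script. Its argument "plan" is a list of rows, each a list of 2 entries, a list of its own where there are three numbers: the shift along the tool's x, y, z in m, then the turn, a rotation vector about the tool's x, y, z in degrees. In form: [[[tx, ty, tz], [ax, ay, az]], ...]. A call has 1 to 5 rows; each row is the pose to reach, as a shift and turn from the pose commanded when the call began, along the tool's axes at that moment; what a row does not reach only later rows make up. A row lasts 1/10 s, in which the tool goes at most 50 mm and 8.59 degrees, less where a joint would pass 70% of its speed; a pose out of reach is approached as far as the arm can. A call with a gripper value outside its range is refused whole. "fingers" is the closure, from -1 (fully open) to 1 (shut), set as the call begins (left out, the last holds). The fingers move at their own pace and stop on an object; "squeeze" is the grip in N (left out, the last holds). Time passes only in rows, so rows that repeat a pose let the fingers close. It gives the time, the measured TCP pose, the force and the opening at its end, in the units of the state.
- observe(): the state, without advancing time (a new reading comes with each control period).
- get_image(name): name is "side" or "top"; returns a dict with "color" (384x512x3 uint8, red, green, blue), "camera_matrix" (3x3 intrinsics, pixels), "world_to_cam" (4x4, takes a point from world to camera coordinates). Camera axes: x right, y up, looking along -z (the intrinsics and any distortion apply to the point x, -y, -z); pixel columns grow to the right and rows downward; lengths in m; the calibration is good to about 2 mm. A picture is of the moment at which its call begins. There is no depth.
- sign_off(): hands the job in, once; it reports no verdict.
Trained networks look in a picture, given as the dict that the camera call returned (one of the last four; its "shot" number tells which), for a name from the list of things; names that differ only in an ending like _2 or _b are one class to them, and where a whole thing is asked for, a point or a joint stands for the part that bears it (a point fixed in the world has none). Each returns a list of dicts, best first, with "confidence" (0 to 1); they miss things now and then, are a little off and sometimes report something else, mostly with a low value. They report only what shows in the picture. A call takes as long as a camera call.
- boxes_of(picture, thing): "point" ([column, row] in pixels, amid what is visible of it).
- place_of(picture, thing): "point" ([column, row] in pixels: a listed point, or the origin of a listed thing).
The state is a dict: "clock": time; "joints": joint angles; "dq": joint speeds; "joint_efforts": joint torques, N m; "position": TCP position; "ee_rot": TCP orientation; "force": force on the tool from outside, world axes, zero at the start; "ft_torque": the same for the moment, N m; "width": opening from 0.0 (shut) to 1.0 (fully open).
Only numpy, scipy, OpenCV 4.12 (cv2) and the standard library are available. Lean on these libraries where they do the work, as an engineer would, in place of code of your own. Each camera call takes 0.05 s, during which the arm holds its last target.

TASK

The top face of the grey whetstone near the front edge of the bench has just been dressed, so keep that face up: lean the stone in the stand, its lower end in the pocket between the cheeks and its underside on the padded bar, and let go of it. Then take the inspection mirror by its black handle and hold its glass about 4 cm above the white ring behind the stone, touching nothing, tilted so that the camera over it sees the yellow dot on the stone's underside near the middle of the mirror. Finish while still holding the mirror steady there, and leave the other things alone.

Things in the scene. Friction and masses are not known exactly. Their poses are not given: they have to be found in the camera images.
- stone: Grey whetstone, a block 50 x 150 x 20 mm (its x, y, z), 0.3 to 0.5 kg, lying flat near the front edge (not the one by the back wall). Origin: centre of its underside; y along its length, z out of the dressed top face. In the stand it leans 45 degrees, lower end in the pocket, underside on the bar; either end may be the lower one.
- dot (a point): Yellow paint dot, 16 mm across, in the middle of the stone's underside (at the stone's origin), hidden while the stone lies flat.
- stand: Grey base plate 290 x 120 mm, top 6 mm over the bench, fixed. Origin on the bench under the line where the stone's lower back edge stands; x leads from pocket to camera, y left, z up. Pocket: lip face at x=-15 mm, cheeks at y=+-29 mm (x -23 to 27), 30 mm high. Rubber bar 12 mm thick along y at x=102, z=99 mm, legs at y=+-40. Camera column 16 mm thick, 384 tall, at x=222, y=-40.
- rest (a point): Where the dot comes to lie when the stone leans properly in the stand: at x=53, y=0, z=59 mm of the stand. The stone's top-face normal then points 45 degrees up and towards the stand's -x, its length 45 degrees up towards +x.
- ring (a point): Centre of the white ring, 52 mm across, painted on the base plate behind the bar, at x=150, y=0, z=6 mm of the stand. The mirror's glass is to be held with the centre of its face about 42 mm above it (30 to 54 mm will do, up to 15 mm aside).
- lens (a point): Front of the inspection camera's lens, at x=160, y=0, z=300 mm of the stand; the camera looks down at the space over the ring.
- sight (a point): Invisible point, fixed at x=71, y=0, z=139 mm of the stand, between the directions to the dot and the lens. With the glass over the ring, the lens sees the seated dot in the middle of the mirror when the glass faces this point squarely: the normal through its centre passes within 9 mm of it. The glass is then tipped about 41 degrees from level, back towards the stone.
- mirror: Inspection mirror, 0.09 to 0.14 kg, lying on the bench glass up. Black grooved handle 18 x 110 x 22 mm (x, y, z); origin: centre of the handle's underside; y along the handle towards the head (roughly to the right), z up out of the glass side. A thin steel rod, 11 mm above the handle's underside, carries the head. Balance point about 30 mm from the origin towards the head.
- mirror_head: Steel-framed glass of the mirror, fixed to the rod, frame 66 x 74 x 7 mm, glass 60 x 68 mm. Origin: centre of the glass face, which lies at x=0, y=165, z=15 mm of the mirror; axes parallel to the mirror's, z out of the glass. Do not grip it.
- wax_bar: Bystander, to be left where it is: dark red bar of polishing wax, 35x105x24 mm.
- polish_tin: Bystander, to be left where it is: round polish tin with white lid, 66 mm across, 28 mm tall.
- marker_pen: Bystander, to be left where it is: black and white felt marker, 14x142x16 mm.

How it is judged:
On the way:
1. the stone leans in the stand, dressed face up, lower end in the pocket and back on the bar, and is let go (angle between stone's own z axis and vertical between 0.65 and 0.92 rad and angle between the x axis of stone and the y axis of stand, either way round below 0.15 rad and x of dot in the frame of stand between 0.045 and 0.063 m and y of dot in the frame of stand between -0.006 and 0.006 m and z of dot in the frame of stand between 0.053 and 0.066 m and contact force between the fingers and stone below 0.3 N and contact force between stone and stand above 1 N and linear speed of stone below 0.02 m/s), for 0.3 s.
At the end, for the whole second after the job is handed in: The stone leans untouched in the stand (45 +-7 degrees, dot within 6 to 10 mm of its place); the fingers hold the mirror by the handle, clear of all else and still, glass centre 29 to 55 mm above the ring and within 15 mm of it sideways, normal within 9 mm of the sight point (all of step 1 and x of mirror_head in the frame of stand between 0.134 and 0.166 m and y of mirror_head in the frame of stand between -0.015 and 0.015 m and z of mirror_head in the frame of stand between 0.035 and 0.061 m and x of sight in the frame of mirror_head between -0.009 and 0.009 m and y of sight in the frame of mirror_head between -0.009 and 0.009 m and z of sight in the frame of mirror_head above 0.03 m and contact force between the fingers and mirror above 2 N and height (world z) of mirror above 0.015 m and contact force between mirror and stand below 0.2 N and contact force between mirror and stone below 0.2 N and linear speed of mirror below 0.02 m/s and angular speed of mirror below 0.15 rad/s); the arm keeps its last pose, push and grip.
It fails at once if the stone is turned onto its side or its dressed face (angle between stone's own z axis and vertical above 1.3 rad).
It fails at once if the fingers grip or press the mirror's head (contact force between the fingers and mirror_head above 1 N).
It fails at once if one of the bystanders is moved by more than 20 mm (distance of any of wax_bar, polish_tin, marker_pen from where it was at the start of the episode above 0.02 m).
It also fails if it takes over 54 s, if anything falls off the work surface, if the arm or the gripper's body presses on something with over 40 N, if the wrist force passes 120 N, or if a joint passes its speed limit or range.

## Working session

There is one attempt and no reset: what is moved stays moved. The work goes in short steps, Python scripts to look and compute and a tool call to move; the robot and the scene stay as the last step left them, time stands still between calls to the robot, and variables do not carry over. Pictures are saved under pics/ and viewed, and the job is handed in when it is done.

Besides the shell and the picture viewer there is one more tool, called after "Call:" in YAML: its name, and indented under it one key for each argument. arm_command: Moves the arm, as the interface text tells. Its arguments: {"type":"object","properties":{"plan":{"type":"array","items":{"type":"array"}},"fingers":{"type":"number"},"squeeze":{"type":"number"}},"required":["plan"]}

```bash
ls -la; mkdir -p pics
python3 - <<'E'
from cell import observe, get_image, boxes_of, place_of, arm
import cv2
print(observe()); print(arm, getattr(arm,'tip_extent',None), [a for a in dir(arm) if a[0]!='_'])
for n in('side','top'):
    p=get_image(n); cv2.imwrite(f'pics/{n}0.png',p['color'][:,:,::-1]); print(n,p['camera_matrix'],p['world_to_cam'],[k for k in p])
    for t in ['stone','stand','rest','ring','lens','mirror','mirror_head','wax_bar','polish_tin','marker_pen']:
        print(t,[(r['point'],r['confidence']) for r in place_of(p,t)][:3])
print(observe()['clock'])
E
```

```text
total 12
drwxr-xr-x  3 agent agent 4096 Dec  7 08:20 .
drwxr-xr-x 23 root  root  4096 Dec  7 08:20 ..
drwxr-xr-x  2 agent agent 4096 Dec  7 08:20 pics
{'clock': 0.0, 'joints': array([-1.37563976,  0.43520462,  0.02497244,  1.57412783, -0.01158596,
        1.13399297, -0.07510287]), 'dq': array([-4.01663017e-04, -5.23213527e-06,  6.03733034e-05, -9.22315350e-04,
       -1.98679654e-04,  6.07524214e-04, -7.14111086e-04]), 'joint_efforts': array([-4.84519242e-04, -6.67867470e+01,  9.84572098e-01, -3.14451206e+01,
       -6.05960051e-02,  4.30666760e-02,  1.70302865e-04]), 'position': array([0.18327292, 0.59701035, 0.24794447]), 'ee_rot': array([-1.55971562,  0.23386744, -0.23374123]), 'force': array([0.16174431, 1.04870699, 0.376261  ]), 'ft_torque': array([ 0.01066643, -0.0234329 , -0.04007981]), 'width': 1.0024298092589476}
<Robot object at 0x7fdcf3403a10> 0.022 ['PlanningError', 'tip_extent']
side [[497.89140159   0.         255.99112637]
 [  0.         497.89140159 195.1618505 ]
 [  0.           0.           1.        ]] [[ 0.96172381 -0.27397193 -0.00516686 -0.44593819]
 [ 0.1
[... 689 characters left out ...]
]
 [  0.         357.92075796 197.27902918]
 [  0.           0.           1.        ]] [[-0.03008865 -0.99953261 -0.00540725  0.19048048]
 [ 0.99570865 -0.03044631  0.08739169 -0.53553614]
 [-0.08751548 -0.00275454  0.99615935 -1.19985539]
 [ 0.          0.          0.          1.        ]] ['color', 'camera_matrix', 'world_to_cam', 'shot']
stone []
stand []
rest [([283.5, 184.6], 0.75), ([222.9, 236.0], 0.66)]
ring [([261.5, 171.4], 0.95)]
lens [([261.0, 151.6], 0.73), ([222.8, 236.9], 0.28)]
mirror [([177.4, 220.9], 0.61)]
mirror_head [([215.8, 191.4], 0.74)]
wax_bar [([185.5, 269.4], 0.93), ([287.0, 179.1], 0.45)]
polish_tin [([201.6, 179.9], 0.64)]
marker_pen [([329.3, 146.0], 0.63)]
1.1
```

Run:
```python
import cv2
a=cv2.imread('pics/top0.png'); cv2.imwrite('pics/top0b.png',cv2.resize(a[110:310,130:380],None,fx=3.2,fy=3,interpolation=cv2.INTER_CUBIC) if 0 else cv2.resize(a[110:300,140:390],None,fx=3,fy=3,interpolation=cv2.INTER_CUBIC))
a=cv2.imread('pics/side0.png'); cv2.imwrite('pics/side0b.png',cv2.resize(a[130:325,140:390],None,fx=3,fy=3,interpolation=cv2.INTER_CUBIC))
```

```text
(no output)
```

View pics/top0b.png

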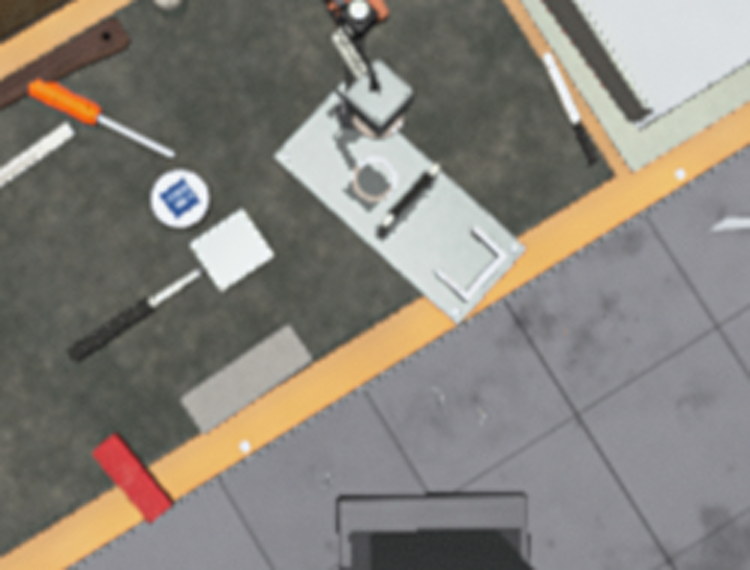

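View pics/side0b.png

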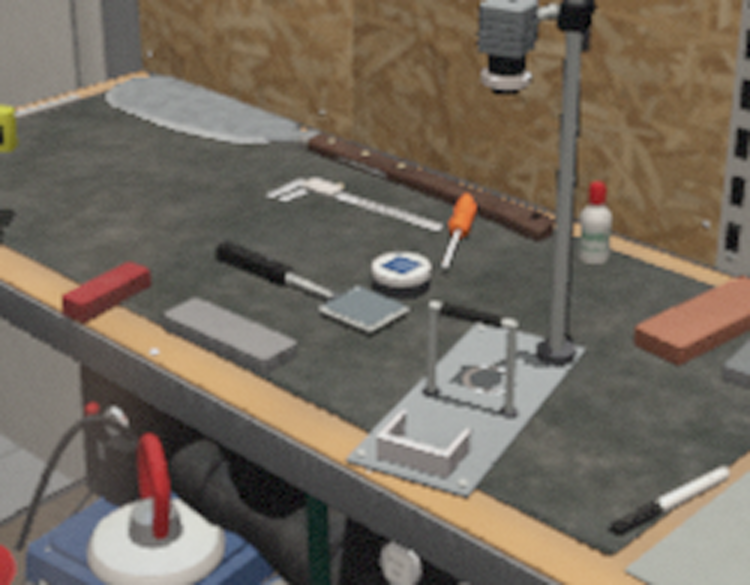

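View pics/top0.png

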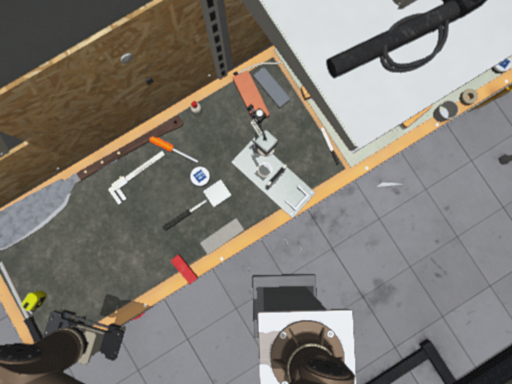

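View pics/side0.png

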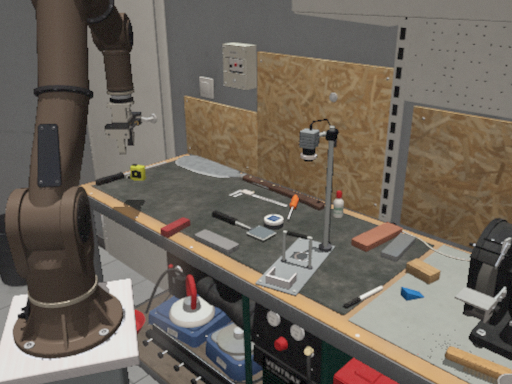

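```bash
cat > h.py <<'E'
import numpy as np, cv2
from scipy.optimize import minimize
from scipy.spatial.transform import Rotation as R
K={'side':np.array([[497.89140159,0,255.99112637],[0,497.89140159,195.1618505],[0,0,1]]),
'top':np.array([[357.92075796,0,249.35631972],[0,357.92075796,197.27902918],[0,0,1]])}
W={'side':np.array([[0.96172381,-0.27397193,-0.00516686,-0.44593819],[0.11340696,0.38078585,0.91768241,-0.30284405],[-0.24945175,-0.88314298,0.39728114,-1.18817935],[0,0,0,1]]),
'top':np.array([[-0.03008865,-0.99953261,-0.00540725,0.19048048],[0.99570865,-0.03044631,0.08739169,-0.53553614],[-0.08751548,-0.00275454,0.99615935,-1.19985539],[0,0,0,1]])}
def proj(v,P):
    P=np.atleast_2d(P); c=P@W[v][:3,:3].T+W[v][:3,3]
    return np.c_[K[v][0,0]*c[:,0]/-c[:,2]+K[v][0,2], K[v][1,1]*(-c[:,1])/-c[:,2]+K[v][1,2]]
def back(v,uv,z):
    uv=np.atleast_2d(uv); d=np.c_[(uv[:,0]-K[v][0,2])/K[v][0,0],-(uv[:,1]-K[v][1,2])/K[v][1,1],-np.ones(len(uv))]
    Rw=W[v][:3,:3]; o=-Rw.T@W[v][:3,3]; d=d@Rw
    s=(z-o[2])/d[:,2]; return o+s[:,None]*d
def pose(x,y,yaw): 
    T=np.eye(4); T[:3,:3]=R.from_euler('z',yaw).as_matrix(); T[:2,3]=x,y; return T
def tf(T,P): return np.atleast_2d(P)@T[:3,:3].T+T[:3,3]
def triang(uvs):
    # uvs: dict view->uv ; ray lstsq
    A=np.zeros((3,3));b=np.zeros(3)
    for v,uv in uvs.items():
        d=back(v,uv,0)[0]; o=-W[v][:3,:3].T@W[v][:3,3]; d=(d-o)/np.linalg.norm(d-o); M=np.eye(3)-np.outer(d,d); A+=M;b+=M@o
    return np.linalg.solve(A,b)
def boxfaces(x0,x1,y0,y1,z0,z1):
    c=lambda *a:np.array(a,float)
    return [c((x0,y0,z1),(x1,y0,z1),(x1,y1,z1),(x0,y1,z1)),c((x0,y0,z0),(x1,y0,z0),(x1,y0,z1),(x0,y0,z1)),c((x0,y1,z0),(x0,y1,z1),(x1,y1,z1),(x1,y1,z0)),
     c((x0,y0,z0),(x0,y0,z1),(x0,y1,z1),(x0,y1,z0)),c((x1,y0,z0),(x1,y1,z0),(x1,y1,z1),(x1,y0,z1))]
E
python3 - <<'E'
from h import *
# net estimates
e={'ring':([304.3,254.6],[261.5,171.4],.006),'rest':([290.1,258.4],[283.5,184.6],.059),'lens':([309.9,157.9],[261,151.6],.3),
'mirror':([225.3,220.8],[177.4,220.9],0),'head':([260.9,231.6],[215.8,191.4],.015),'tin':([275.6,224.5],[201.6,179.9],0),'pen':([362.8,295.9],[329.3,146],0),'wax':([177.6,231.3],[185.5,269.4],0)}
for k,(s,t,z) in e.items(): print(k,back('side',s,z)[0].round(4),back('top',t,z)[0].round(4),triang({'side':s,'top':t}).round(4))
f=lambda P:np.array(P)/3+[140,110]-1/3
c=back('top',f([(181,402),(290,326),(311,357),(203,433)]),.02);print(c.round(4),c.mean(0))
c=back('top',f([(273,157),(523,247),(460,320)]),.006);print(c.round(4))
c=back('top',f([(73,353),(150,307),(198,273),(190,244),(245,209),(273,252),(220,290)]),.015);print(c.round(4))
E
```

```text
ring [0.6481 0.1295 0.006 ] [0.632  0.1291 0.006 ] [0.6391 0.127  0.0077]
rest [0.5699 0.0367 0.059 ] [0.5769 0.0591 0.059 ] [0.5781 0.058  0.0456]
lens [0.6592 0.1433 0.3   ] [0.6384 0.1386 0.3   ] [0.6468 0.1359 0.3019]
mirror [0.4771 0.4256 0.    ] [0.4686 0.4263 0.    ] [0.4727 0.4252 0.0007]
head [0.5621 0.2886 0.015 ] [0.5658 0.2893 0.015 ] [0.5642 0.2898 0.0143]
tin [0.6315 0.351  0.    ] [0.6094 0.3396 0.    ] [0.6171 0.3362 0.0082]
pen [ 0.7209 -0.0995  0.    ] [ 0.716 -0.113  0.   ] [ 0.7141 -0.111   0.009 ]
wax [0.3118 0.3947 0.    ] [0.3017 0.4006 0.    ] [ 0.3069  0.3998 -0.0014]
[[0.3885 0.3464 0.02  ]
 [0.4707 0.2208 0.02  ]
 [0.4348 0.1979 0.02  ]
 [0.3531 0.3222 0.02  ]] [0.41177954 0.27179809 0.02      ]
[[ 0.6686  0.2359  0.006 ]
 [ 0.5542 -0.0506  0.006 ]
 [ 0.4721  0.0256  0.006 ]]
[[0.4475 0.4694 0.015 ]
 [0.4974 0.3807 0.015 ]
 [0.5347 0.3249 0.015 ]
 [0.5685 0.3335 0.015 ]
 [0.6071 0.2692 0.015 ]
 [0.5563 0.2382 0.015 ]
 [0.5144 0.3001 0.015 ]]
```

```bash
cat > fit.py <<'E'
from h import *
S=4
def mask(shape,poly,off):
    m=np.zeros((shape[0]*S,shape[1]*S),np.uint8)
    p=((poly-off+0.5)*S-0.5)
    cv2.fillConvexPoly(m,np.round(p*16).astype(np.int32),255,shift=4)
    return cv2.resize(m,(shape[1],shape[0]),interpolation=cv2.INTER_AREA)/255.
def vis(v,F):
    # face visible? ordering-independent: use normal outward from centroid
    return True
def fit(ims,model,p0,views=('top','side'),pad=5,fixed=None,ret=False,wt=None):
    """model(p)-> list of (list of faces(world), each own colour)"""
    wins={}
    for v in views:
        q=np.vstack([proj(v,f) for f in model(p0)]); lo=np.floor(q.min(0)-pad).astype(int);hi=np.ceil(q.max(0)+pad).astype(int)
        hull=cv2.convexHull(q.astype(np.float32))[:,0]
        sh=(hi[1]-lo[1],hi[0]-lo[0]); m=np.zeros(sh,np.uint8); cv2.fillConvexPoly(m,np.round(hull-lo).astype(np.int32),1)
        m=cv2.dilate(m,np.ones((2*pad+1,)*2))>0
        wins[v]=(lo,sh,m,ims[v][lo[1]:hi[1],lo[0]:hi[0]].astype(float))
    def cost(p):
        tot=0
        fs=model(p)
        for v in views:
            lo,sh,m,I=wins[v]
            rem=np.ones(sh); L=[]
            cam=-W[v][:3,:3].T@W[v][:3,3]; ctr=np.vstack(fs).mean(0)
            for f in fs:   # convex box: visible faces do not overlap
                n=np.cross(f[1]-f[0],f[2]-f[0]); n*=np.sign(n@(f.mean(0)-ctr)) if abs(n@(f.mean(0)-ctr))>1e-12 else np.sign(n[2])
                if n@(cam-f.mean(0))<=0: continue
                a=mask(sh,proj(v,f),lo)
                if a.sum()<8: continue
                a=np.minimum(a,rem); rem=rem-a; L.append(cv2.GaussianBlur(a,(0,0),.5))
            A=np.stack([l[m] for l in L]+[cv2.GaussianBlur(rem,(0,0),.5)[m]],1); Y=I[m]
            w=np.ones(len(Y))
            for _ in range(3):
                X=np.linalg.lstsq(A*w[:,None],Y*w[:,None],rcond=None)[0]; r=np.linalg.norm(Y-A@X,axis=1); w=1/np.sqrt(1+(r/25)**2)
            tot+=np.mean(np.log1p((r/25)**2))
        return tot
    st=np.array([[0]*len(p0)]+[list(np.eye(len(p0))[i]*(.004 if i<2 else .04)) for i in range(len(p0))])+p0
    r=minimize(cost,p0,method='Nelder-Mead',options=dict(initial_simplex=st,xatol=1e-5,fatol=1e-7,maxiter=300))
    return r.x,r.fun
def draw(ims,v,polys,fn,box,s=4):
    x0,y0,x1,y1=box; a=cv2.resize(ims[v][y0:y1,x0:x1],None,fx=s,fy=s,interpolation=cv2.INTER_CUBIC)
    for P,c in polys:
        q=((proj(v,P)-[x0,y0]+.5)*s-.5); cv2.polylines(a,[np.round(q).astype(np.int32)],True,c,1,cv2.LINE_AA)
    cv2.imwrite(fn,a)
E
cat > m1.py <<'E'
from fit import *
ims={v:cv2.imread(f'pics/{v}0.png') for v in('top','side')}
box=lambda *b:(lambda p:[tf(pose(*p),f) for f in boxfaces(*b)])
stone=box(-.025,.025,-.075,.075,0,.02); wax=box(-.0175,.0175,-.0525,.0525,0,.024)
handle=box(-.009,.009,-.055,.055,0,.022); head=lambda p:[tf(pose(*p),f) for f in boxfaces(-.033,.033,.165-.037,.165+.037,.008,.015)]
plate=lambda p:[tf(pose(*p),np.array([(-.145,-.06,.006),(.145,-.06,.006),(.145,.06,.006),(-.145,.06,.006)]))]
bar=lambda p:[tf(pose(*p),f) for f in boxfaces(.096,.108,-.04,.04,.093,.105)]
for nm,m,p0 in [('stone',stone,(.412,.272,-.99)),('wax',wax,(.305,.4,.3)),('handle',handle,(.4705,.4255,-1.05)),('head',head,(.4705,.4255,-.95)),('plate',plate,(.6,.09,.82)),('bar',bar,(.54,.02,.82))]:
    for vs in (('top','side'),('top',),('side',)):
        x,f=fit(ims,m,np.array(p0),vs); print(nm,vs,x.round(4),round(np.degrees(x[2]),2),round(f,4))
E
python3 m1.py
```

```text
stone ('top', 'side') [ 0.3749  0.2527 -0.6525] -37.39 3.0947
stone ('top',) [ 0.4075  0.277  -0.9326] -53.44 1.9927
stone ('side',) [ 0.382   0.254  -0.5441] -31.17 1.4302
wax ('top', 'side') [0.2906 0.3825 0.3965] 22.72 3.0619
wax ('top',) [0.3183 0.4226 0.5074] 29.07 1.5122
wax ('side',) [0.2915 0.3595 0.5368] 30.76 1.2828
handle ('top', 'side') [ 0.4217  0.4256 -1.0726] -61.46 0.9988
handle ('top',) [ 0.4805  0.4287 -1.0194] -58.41 0.3721
handle ('side',) [ 0.4302  0.4391 -0.8253] -47.28 0.6858
head ('top', 'side') [ 0.4567  0.4385 -0.8168] -46.8 1.0355
head ('top',) [ 0.4619  0.4526 -0.8291] -47.5 0.4642
head ('side',) [ 0.4707  0.4255 -0.9065] -51.94 0.5741
plate ('top', 'side') [0.6108 0.0906 0.7918] 45.36 2.2086
plate ('top',) [0.6099 0.0901 0.7881] 45.16 1.0901
plate ('side',) [0.6119 0.0919 0.7923] 45.4 1.1146
bar ('top', 'side') [0.5388 0.0231 0.8157] 46.74 2.958
bar ('top',) [0.5378 0.0279 0.8546] 48.96 1.9817
bar ('side',) [0.5422 0.0181 0.829 ] 47.5 0.9635
```

```bash
sed -i 's/(.412,.272,-.99)/(.412,.272,.579)/; s/(.305,.4,.3)/(.305,.4,-.78)/; s/(.4705,.4255,-1.05)/(.4705,.4255,-2.535)/; s/(.4705,.4255,-.95)/(.4705,.4255,-2.535)/' m1.py; python3 m1.py
```

```text
stone ('top', 'side') [0.4126 0.2723 0.5755] 32.98 1.8593
stone ('top',) [0.4117 0.2717 0.5725] 32.8 0.9046
stone ('side',) [0.413  0.2734 0.5705] 32.68 0.9167
wax ('top', 'side') [ 0.3065  0.4042 -0.9103] -52.16 2.3671
wax ('top',) [ 0.3065  0.4044 -0.9153] -52.44 1.5084
wax ('side',) [ 0.3059  0.4044 -0.9149] -52.42 0.8522
handle ('top', 'side') [ 0.4745  0.4257 -2.5773] -147.67 0.5978
handle ('top',) [ 0.4732  0.4257 -2.5707] -147.29 0.2549
handle ('side',) [ 0.4778  0.4307 -2.5741] -147.48 0.2761
head ('top', 'side') [ 0.4736  0.4258 -2.5836] -148.03 1.1143
head ('top',) [ 0.4739  0.4262 -2.5829] -147.99 0.3938
head ('side',) [ 0.4697  0.4297 -2.536 ] -145.3 0.7117
plate ('top', 'side') [0.6108 0.0906 0.7918] 45.36 2.2086
plate ('top',) [0.6099 0.0901 0.7881] 45.16 1.0901
plate ('side',) [0.6119 0.0919 0.7923] 45.4 1.1146
bar ('top', 'side') [0.5388 0.0231 0.8157] 46.74 2.958
bar ('top',) [0.5378 0.0279 0.8546] 48.96 1.9817
bar ('side',) [0.5422 0.0181 0.829 ] 47.5 0.9635
```

```bash
cat > ov.py <<'E'
from m1 import *
E
sed -i 's/^for nm/if __name__=="__main__":\n  for nm/; s/^    for vs/      for vs/; s/^        x,f/          x,f/' m1.py
python3 - <<'E'
from m1 import *
T=pose(.5415,.0203,.792)
th=np.linspace(0,2*np.pi,40)[:-1]
P=[(tf(T,np.c_[.15+.026*np.cos(th),.026*np.sin(th),0*th+.006]),(255,0,255))]
P+=[(tf(T,f),(0,0,255)) for f in boxfaces(.096,.108,-.04,.04,.093,.105)[:3]]
P+=[(tf(T,f),(0,255,0)) for f in boxfaces(-.023,.027,-.029,.029,.006,.036)]
P+=[(tf(T,f),(0,255,255)) for f in boxfaces(-.015,.027,-.029,.029,.006,.036)[:1]]
P+=[(tf(T,np.array([(-.046,-.06,.006),(.244,-.06,.006),(.244,.06,.006),(-.046,.06,.006)])),(255,100,0))]
P+=[(tf(T,f),(255,255,0)) for f in boxfaces(.214,.230,-.048,-.032,.006,.384)]
draw(ims,'top',P,'pics/ovt1.png',(215,110,345,220),6)
draw(ims,'side',P,'pics/ovs1.png',(245,205,350,300),6)
E
```

```text
(no output)
```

View pics/ovt1.png

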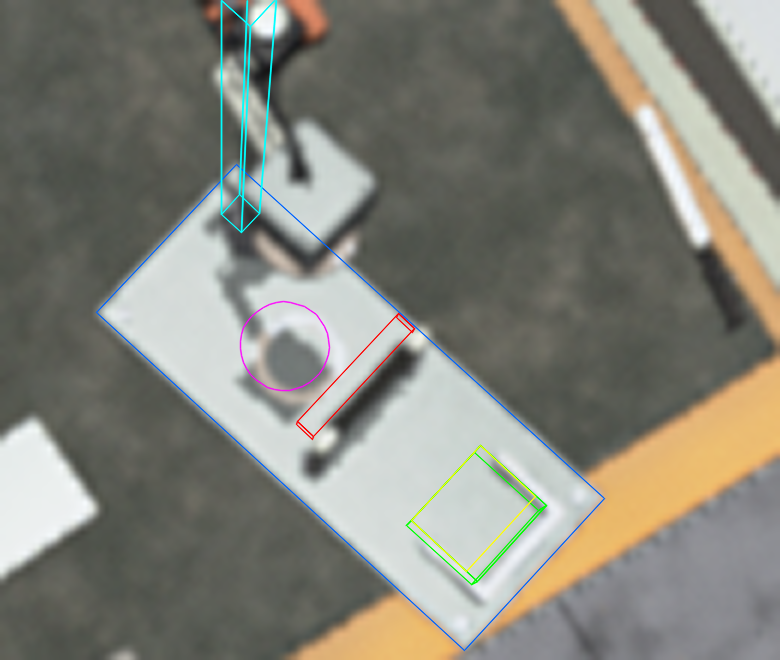

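View pics/ovs1.png

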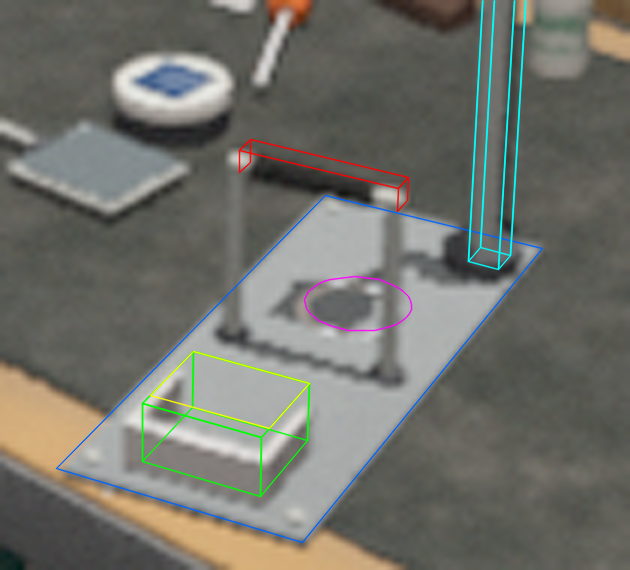

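```bash
cat > ovl.py <<'E'
from m1 import *
import sys
d=float(sys.argv[1])
yaw=.792
c=np.array([.6108,.0906]); o=c-d*np.array([np.cos(yaw),np.sin(yaw)]); print(o)
T=pose(*o,yaw)
th=np.linspace(0,2*np.pi,40)[:-1]
P=[(tf(T,np.c_[.15+.026*np.cos(th),.026*np.sin(th),0*th+.006]),(255,0,255))]
P+=[(tf(T,f),(0,0,255)) for f in boxfaces(.096,.108,-.04,.04,.093,.105)[:1]]
P+=[(tf(T,f),(0,255,0)) for f in boxfaces(-.023,.027,.029,.035,.006,.036)[:1]]
P+=[(tf(T,f),(0,255,0)) for f in boxfaces(-.023,.027,-.035,-.029,.006,.036)[:1]]
P+=[(tf(T,f),(0,255,255)) for f in boxfaces(-.023,-.015,-.029,.029,.006,.036)[:1]]
P+=[(tf(T,np.array([(.102,s*.04,.006),(.102,s*.04,.099)])),(0,128,255)) for s in (1,-1)]
P+=[(tf(T,np.array([(.222,-.04,.006),(.222,-.04,.384)])),(255,255,0))]
draw(ims,'top',P,'pics/ovt%d.png'%(d*1000),(240,140,330,220),8)
draw(ims,'side',P,'pics/ovs%d.png'%(d*1000),(255,220,345,295),8)
E
python3 ovl.py .107
```

```text
[0.53564072 0.01444173]
```

View pics/ovt107.png

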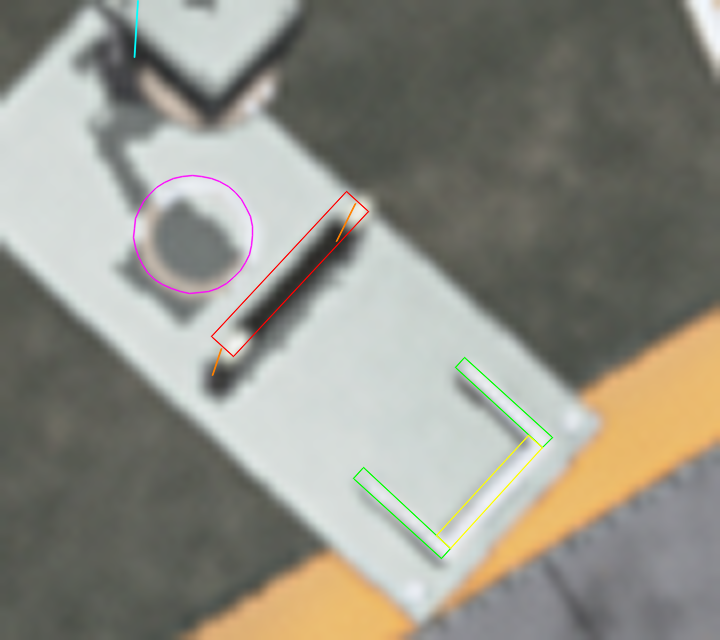

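View pics/ovs107.png

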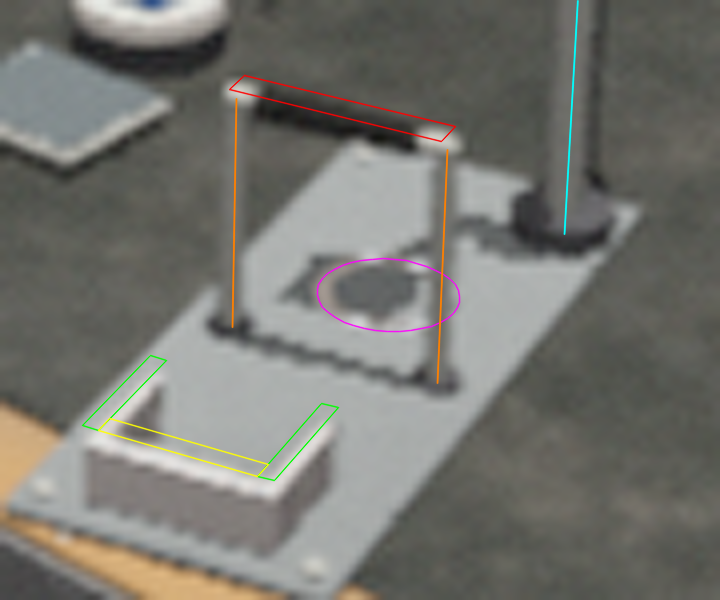

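```bash
cat > g.py <<'E'
from h import *
O=np.array([.5357,.0145]); YAW=.792
TS=pose(*O,YAW)            # stand
STONE=pose(.4126,.2723,.5755)
MIR=pose(.474,.4258,-2.580)
def tool(pos,y,z):
    y=np.array(y,float);y/=np.linalg.norm(y); z=np.array(z,float); z-=y*(z@y); z/=np.linalg.norm(z)
    T=np.eye(4); T[:3,:3]=np.c_[np.cross(y,z),y,z]; T[:3,3]=pos; return T
def cur():
    from cell import observe
    s=observe(); T=np.eye(4); T[:3,:3]=R.from_rotvec(s['ee_rot']).as_matrix(); T[:3,3]=s['position']; return T,s
def rel(T,G):
    D=np.linalg.inv(T)@G
    return D[:3,3].round(4).tolist(), np.degrees(R.from_matrix(D[:3,:3]).as_rotvec()).round(2).tolist()
E
python3 - <<'E'
from g import *
T,s=cur(); print(T.round(3)); 
sx=STONE[:3,0]; print('stone x',sx, 'stand y',TS[:3,1])
E
```

```text
[[ 0.956  0.     0.293  0.183]
 [-0.293  0.     0.956  0.598]
 [ 0.    -1.     0.     0.249]
 [ 0.     0.     0.     1.   ]]
stone x [0.83892028 0.54425432 0.        ] stand y [-0.71175954  0.7024232   0.        ]
```

Run:
```python
from g import *
T,s=cur()
G=tool([.4126,.2723,.12],[0,0,-1],STONE[:3,0]); print(rel(T,G))
```

```text
([0.3145, 0.1287, -0.2436], [-0.01, 39.96, -0.0])
```

Call:
arm_command:
  plan:
    - [[0.0345,0.0129,-0.0244],[0,8,0]]
    - [[0.068,0.025,-0.05],[0,16,0]]
    - [[0.105,0.04,-0.08],[0,24,0]]
    - [[0.14,0.055,-0.108],[0,32,0]]
    - [[0.175,0.07,-0.135],[0,40,0]]
  fingers: -1
  squeeze: 50

```text
clock: 1.6
position: [0.3119, 0.4155, 0.1785]
ee_rot: [-1.425, 0.781, -0.781]
force: [0.5, 0.9, 1.0]
width: 0.999
```

Run:
```python
from g import *
T,s=cur(); print(s['position'],s['joints'].round(3),s['clock'])
G=tool([.4126,.2723,.12],[0,0,-1],STONE[:3,0]); print(rel(T,G))
```

```text
[0.31191126 0.41546063 0.17850969] [-1.196  0.339  0.215  1.931 -0.092  0.88  -0.366] 1.6
([0.1749, 0.0585, 0.0077], [-0.04, -0.38, -0.02])
```

Call:
arm_command:
  plan:
    - [[0.04,0.012,0.002],[0,-0.4,0]]
    - [[0.085,0.03,0.004],[0,-0.4,0]]
    - [[0.13,0.045,0.006],[0,-0.4,0]]
    - [[0.175,0.0585,0.0077],[0,-0.4,0]]
    - [[0.175,0.0585,0.0077],[0,-0.4,0]]

```text
clock: 2.1
position: [0.4157, 0.2677, 0.1191]
ee_rot: [-1.43, 0.777, -0.78]
force: [0.5, 0.5, -0.2]
width: 1.002
```

Run:
```python
from g import *
from cell import *
T,s=cur(); print(s['position'],s['joints'].round(3),s['clock'])
G=tool([.4126,.2723,.0245],[0,0,-1],STONE[:3,0]); print(rel(T,G))
for v in('top','side'):
    p=get_image(v); cv2.imwrite(f'pics/{v}1.png',p['color'][:,:,::-1])
tips=lambda G:np.array([G[:3,3]+G[:3,1]*.022+G[:3,2]*a*.046 for a in(-1,1)])
for v,b in(('top',(180,190,270,270)),('side',(170,180,290,280))):
    im={v:cv2.imread(f'pics/{v}1.png')}
    draw=[ (tips(T),(0,0,255))]
    from fit import draw as dr
    dr(im,v,draw,f'pics/{v}1b.png',b,6)
```

```text
[0.41570884 0.26770031 0.11908955] [-0.869  0.389  0.242  2.05  -0.133  0.72   0.029] 2.1
([-0.0059, 0.0946, 0.0001], [0.12, -0.18, 0.19])
```

View pics/side1b.png

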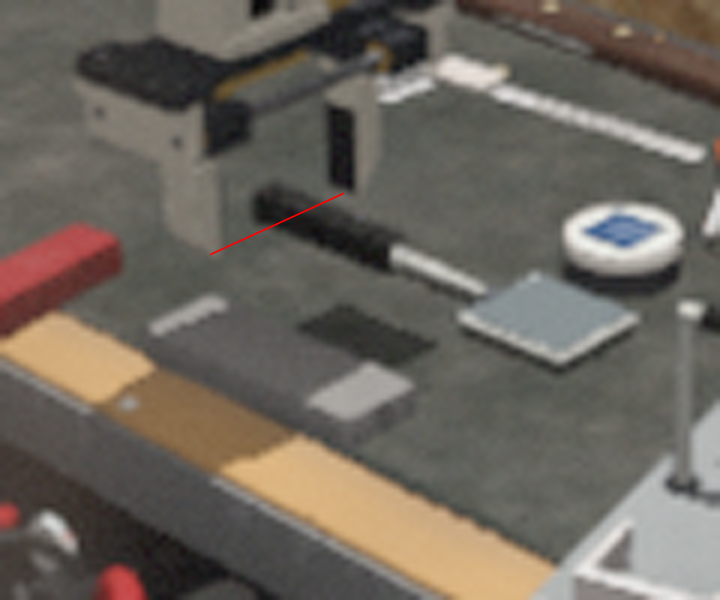

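View pics/top1b.png

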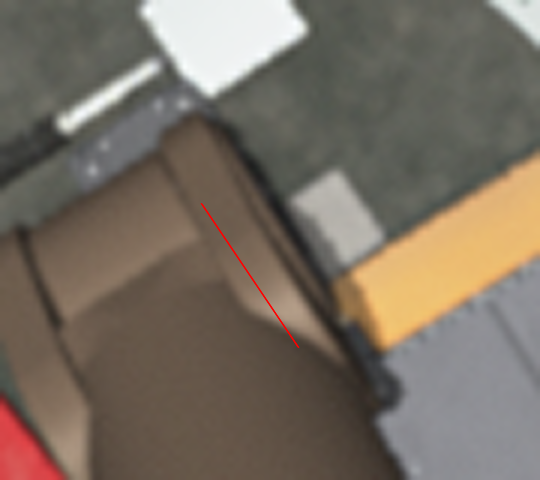

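Call:
arm_command:
  plan:
    - [[-0.006,0.03,0],[0,0,0]]
    - [[-0.006,0.06,0],[0,0,0]]
    - [[-0.006,0.085,0],[0,0,0]]
    - [[-0.006,0.0945,0],[0,0,0]]
    - [[-0.006,0.0945,0],[0,0,0]]

```text
clock: 2.7
position: [0.4084, 0.2802, 0.0251]
ee_rot: [-1.432, 0.771, -0.769]
force: [0.1, -0.3, 0.9]
width: 1.001
```

Call:
arm_command:
  plan:
    - [[0,0,0],[0,0,0]]
    - [[0,0,0],[0,0,0]]
    - [[0,0,0],[0,0,0]]
    - [[0,0,0],[0,0,0]]
    - [[0,0,0],[0,0,0]]
  fingers: 1
  squeeze: 55

```text
clock: 3.2
position: [0.4096, 0.2795, 0.0261]
ee_rot: [-1.429, 0.771, -0.771]
force: [-0.1, -0.3, -0.8]
width: 0.619
```

Call:
arm_command:
  plan:
    - [[0,0,0],[0,0,0]]
    - [[0,0,0],[0,0,0]]
    - [[0,0,0],[0,0,0]]

```text
clock: 3.5
position: [0.4094, 0.2794, 0.026]
ee_rot: [-1.429, 0.771, -0.771]
force: [-0.8, -0.8, 6.0]
width: 0.539
```

Run:
```python
from g import *
T,s=cur(); print(s['position'],s['force'],s['clock'],s['width'])
print((np.linalg.inv(STONE)@T).round(4))
```

```text
[0.40943526 0.27944938 0.02595256] [-0.83812097 -0.79014898  6.04038229] 3.5 0.5388358111702117
[[ 6.1e-03  2.0e-04  1.0e+00  1.2e-03]
 [-1.0e+00  1.0e-04  6.1e-03  7.7e-03]
 [-1.0e-04 -1.0e+00  2.0e-04  2.6e-02]
 [ 0.0e+00  0.0e+00  0.0e+00  1.0e+00]]
```

```bash
cat >> g.py <<'E'
SIT=np.eye(4); SIT[:3,3]=(.0077,.026,0); SIT[:3,:3]=np.c_[[0,0,1],[-1,0,0],[0,-1,0]]  # stone in tool
def stone_goal(dot,lean=45,dyaw=0):
    a=np.radians(lean); ca,sa=np.cos(a),np.sin(a)
    S=np.eye(4); S[:3,:3]=np.c_[[0,-1,0],[ca,0,sa],[-sa,0,ca]]; S[:3,3]=dot
    return TS@S@np.linalg.inv(SIT)
E
python3 - <<'E'
from g import *
T,s=cur()
pre=np.array([.054+.0283,0,.062+.0425]); wp=pre+[-.1,0,.08]
for n,p in(('wp',wp),('pre',pre),('fin',np.array([.054,0,.062]))):
    G=stone_goal(p); print(n,G[:3,3].round(4),R.from_matrix(G[:3,:3]).as_rotvec().round(3))
up=T.copy(); up[2,3]+=.15
print(rel(T,up)); print(rel(up,stone_goal(wp)), np.linalg.norm(rel(up,stone_goal(wp))[1]))
E
```

```text
wp [ 0.5142 -0.0073  0.2083] [-0.006  1.709 -1.204]
pre [0.5844 0.0639 0.1283] [-0.006  1.709 -1.204]
fin [0.5645 0.0437 0.0858] [-0.006  1.709 -1.204]
([-0.0, -0.15, 0.0], [-0.0, -0.0, -0.0])
([0.2971, -0.0324, -0.07], [30.5, 73.64, 37.69]) 88.16822386778584
```

Call:
arm_command:
  plan:
    - [[0,-0.015,0],[0,0,0]]
    - [[0,-0.04,0],[0,0,0]]
    - [[0,-0.075,0],[0,0,0]]
    - [[0,-0.115,0],[0,0,0]]
    - [[0,-0.15,0],[0,0,0]]

```text
clock: 4.0
position: [0.409, 0.2789, 0.1769]
ee_rot: [-1.431, 0.771, -0.771]
force: [1.1, 0.9, -3.3]
width: 0.54
```

Run:
```python
from g import *
T,s=cur()
pre=np.array([.054+.0283,0,.062+.0425]); wp=pre+[-.1,0,.08]
d,r=map(np.array,rel(T,stone_goal(wp))); print(d,r)
for f in (.09,.18,.27,.36,.45): print((d*f).round(3).tolist(),(r*f).round(1).tolist())
```

```text
[ 0.297  -0.0312 -0.0694] [30.53 73.63 37.75]
[0.027, -0.003, -0.006] [2.7, 6.6, 3.4]
[0.053, -0.006, -0.012] [5.5, 13.3, 6.8]
[0.08, -0.008, -0.019] [8.2, 19.9, 10.2]
[0.107, -0.011, -0.025] [11.0, 26.5, 13.6]
[0.134, -0.014, -0.031] [13.7, 33.1, 17.0]
```

Call:
arm_command:
  plan:
    - [[0.027,-0.003,-0.006],[2.7,6.6,3.4]]
    - [[0.053,-0.006,-0.012],[5.5,13.3,6.8]]
    - [[0.08,-0.008,-0.019],[8.2,19.9,10.2]]
    - [[0.107,-0.011,-0.025],[11.0,26.5,13.6]]
    - [[0.134,-0.014,-0.031],[13.7,33.1,17.0]]

```text
clock: 4.5
position: [0.4571, 0.1488, 0.1896]
ee_rot: [-0.846, 1.256, -1.019]
force: [-0.1, 1.1, -3.5]
width: 0.538
```

Run:
```python
from g import *
T,s=cur(); print(s['joints'].round(2),s['position'])
pre=np.array([.054+.0283,0,.062+.0425]); wp=pre+[-.1,0,.08]
d,r=map(np.array,rel(T,stone_goal(wp))); print(d,r)
for f in (.17,.34,.51,.68,.85): print((d*f).round(3).tolist(),(r*f).round(1).tolist())
```

```text
[-0.47  0.19  0.31  2.19 -0.64  0.66  0.31] [0.45708213 0.14882987 0.1896271 ]
[ 0.1413 -0.0625  0.0642] [16.69 40.26 20.63]
[0.024, -0.011, 0.011] [2.8, 6.8, 3.5]
[0.048, -0.021, 0.022] [5.7, 13.7, 7.0]
[0.072, -0.032, 0.033] [8.5, 20.5, 10.5]
[0.096, -0.042, 0.044] [11.3, 27.4, 14.0]
[0.12, -0.053, 0.055] [14.2, 34.2, 17.5]
```

Call:
arm_command:
  plan:
    - [[0.024,-0.011,0.011],[2.8,6.8,3.5]]
    - [[0.048,-0.021,0.022],[5.7,13.7,7.0]]
    - [[0.072,-0.032,0.033],[8.5,20.5,10.5]]
    - [[0.096,-0.042,0.044],[11.3,27.4,14.0]]
    - [[0.12,-0.053,0.055],[14.2,34.2,17.5]]

```text
clock: 5.0
position: [0.5068, 0.0162, 0.2055]
ee_rot: [-0.14, 1.651, -1.187]
force: [0.2, 1.1, -4.2]
width: 0.537
```

Run:
```python
from g import *
T,s=cur(); print(s['joints'].round(2),s['position'])
pre=np.array([.054+.0283,0,.062+.0425]); wp=pre+[-.1,0,.08]
print(rel(T,stone_goal(wp)))
```

```text
[-0.04  0.25  0.39  2.3  -1.3   0.79  0.72] [0.50676927 0.01623768 0.20547061]
([0.009, -0.0107, 0.0206], [2.46, 6.02, 3.14])
```

Call:
arm_command:
  plan:
    - [[0.009,-0.01,0.02],[2.5,6,3.1]]
    - [[0.009,-0.01,0.02],[2.5,6,3.1]]
    - [[0.009,-0.01,0.02],[2.5,6,3.1]]

```text
clock: 5.3
position: [0.5129, -0.004, 0.206]
ee_rot: [-0.022, 1.706, -1.203]
force: [-0.2, 0.4, -4.8]
width: 0.538
```

Run:
```python
from g import *
T,s=cur(); print(s['joints'].round(3),s['position'],s['clock'])
pre=np.array([.054+.0283,0,.062+.0425]); wp=pre+[-.1,0,.08]
print(rel(T,stone_goal(wp)))
print(rel(T,stone_goal(pre)))
S=np.linalg.inv(TS)@T@SIT; print(S.round(3))
from cell import *
for v in('top','side'):
    p=get_image(v); cv2.imwrite(f'pics/{v}2.png',p['color'][:,:,::-1])
from fit import draw as dr
for v,b in(('top',(215,110,345,230)),('side',(220,180,350,300))):
    im={v:cv2.imread(f'pics/{v}2.png')}
    dr(im,v,[(tf(T@SIT,f),(0,0,255)) for f in boxfaces(-.025,.025,-.075,.075,0,.02)],f'pics/{v}2b.png',b,6)
```

```text
[ 0.43   0.269 -0.101  2.281 -1.315  0.69   0.679] [ 0.51288203 -0.00401726  0.2059784 ] 5.3
([-0.0006, -0.0027, 0.0032], [0.35, 0.52, 0.46])
([-0.0158, 0.1245, 0.0041], [0.35, 0.52, 0.46])
[[ 0.011  0.713 -0.701 -0.016]
 [-1.     0.009 -0.006  0.003]
 [ 0.002  0.701  0.713  0.182]
 [ 0.     0.     0.     1.   ]]
```

View pics/side2b.png

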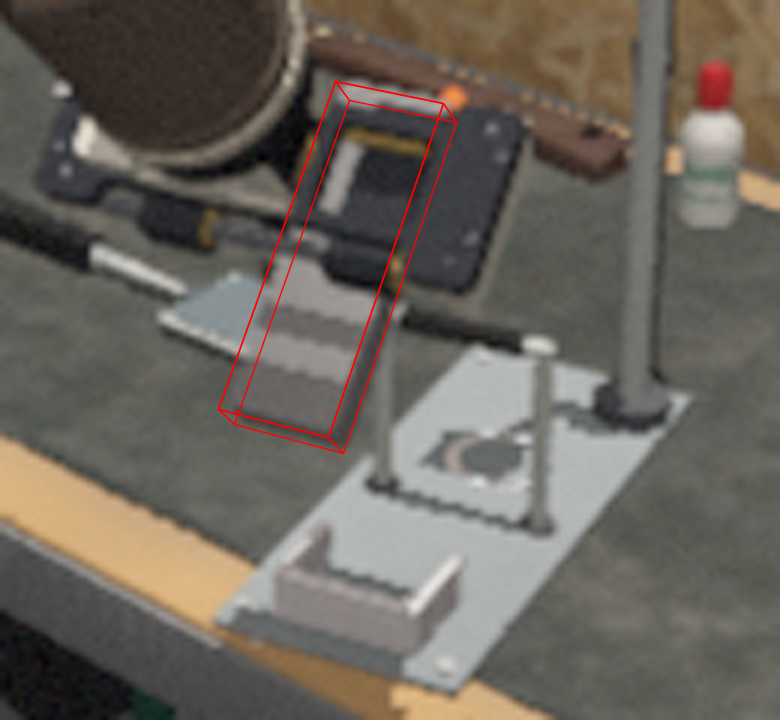

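View pics/top2b.png

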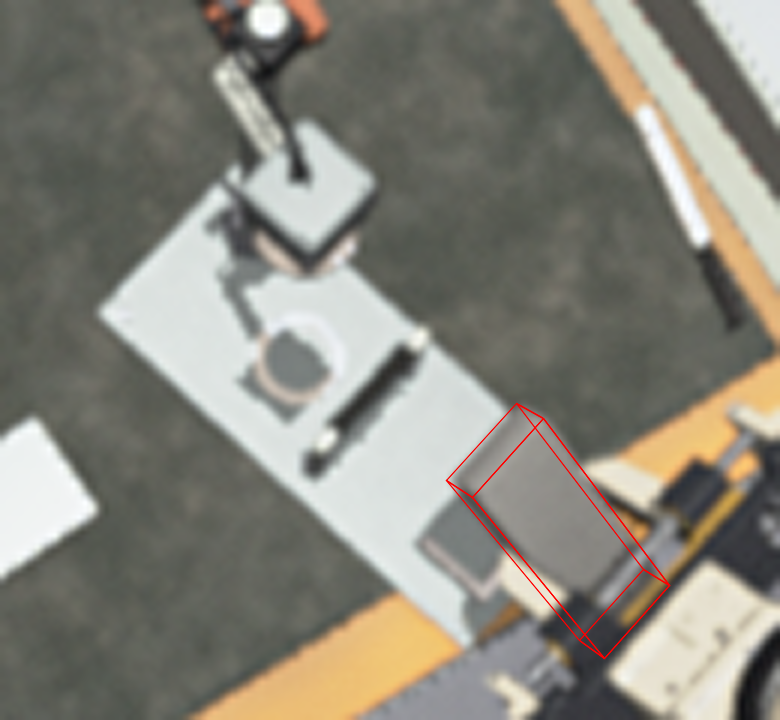

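Run:
```python
from g import *
T,s=cur(); print(s['joints'].round(3),s['position'],s['clock'],np.abs(s['dq']).max())
pre=np.array([.054+.0283,0,.062+.0425])
for f in(.25,.5,.75,1): print(rel(T,stone_goal(pre+(1-f)*np.array([-.1,0,.08]))))
```

```text
[ 0.436  0.268 -0.102  2.281 -1.315  0.69   0.679] [ 0.5130126  -0.00661354  0.20654775] 5.4 0.16127095566339625
([-0.0052, 0.0307, 0.0014], [0.13, 0.35, 0.41])
([-0.009, 0.0625, 0.0015], [0.13, 0.35, 0.41])
([-0.0128, 0.0943, 0.0016], [0.13, 0.35, 0.41])
([-0.0165, 0.1261, 0.0017], [0.13, 0.35, 0.41])
```

Call:
arm_command:
  plan:
    - [[-0.005,0.03,0.001],[0.1,0.3,0.4]]
    - [[-0.009,0.062,0.0015],[0.1,0.3,0.4]]
    - [[-0.013,0.094,0.0016],[0.1,0.3,0.4]]
    - [[-0.0165,0.126,0.0017],[0.1,0.3,0.4]]
    - [[-0.0165,0.126,0.0017],[0.1,0.3,0.4]]

```text
clock: 5.9
position: [0.5853, 0.0731, 0.1311]
ee_rot: [-0.026, 1.733, -1.166]
force: [-0.9, -0.8, -4.3]
width: 0.541
```

Run:
```python
from g import *
from cell import *
for v in('top','side'):
    p=get_image(v); cv2.imwrite(f'pics/{v}3.png',p['color'][:,:,::-1])
T,s=cur(); print(s['joints'].round(3),s['position'],s['clock'],s['force'])
print((np.linalg.inv(TS)@T@SIT).round(3))
for d in ([.058,0,.066],[.054,0,.062]): print(rel(T,stone_goal(np.array(d))))
from fit import draw as dr
for v,b in(('top',(215,110,345,230)),('side',(220,180,350,300))):
    im={v:cv2.imread(f'pics/{v}3.png')}
    dr(im,v,[(tf(T@SIT,f),(0,0,255)) for f in boxfaces(-.025,.025,-.075,.075,0,.02)],f'pics/{v}3b.png',b,6)
```

```text
[ 0.823  0.659 -0.915  2.184 -1.317  0.118  0.676] [0.58663044 0.06486592 0.13113618] 6.0 [ 0.08641655 -0.22201157 -4.40554883]
[[ 0.018  0.713 -0.701  0.084]
 [-1.     0.004 -0.022 -0.   ]
 [-0.012  0.701  0.713  0.107]
 [ 0.     0.     0.     1.   ]]
([0.0479, 0.0108, -0.0008], [1.23, 0.23, 0.46])
([0.0536, 0.0109, -0.0009], [1.23, 0.23, 0.46])
```

View pics/side3b.png

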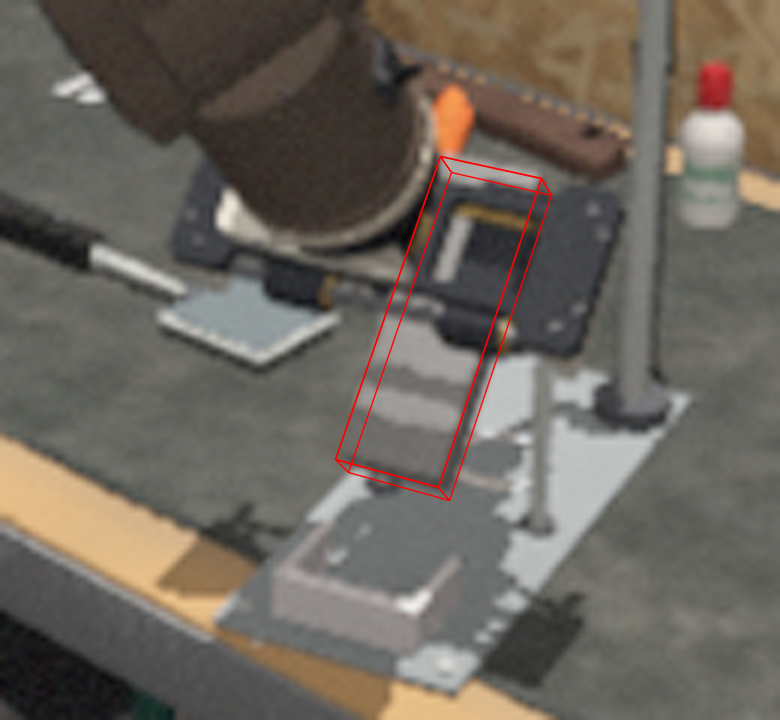

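View pics/top3b.png

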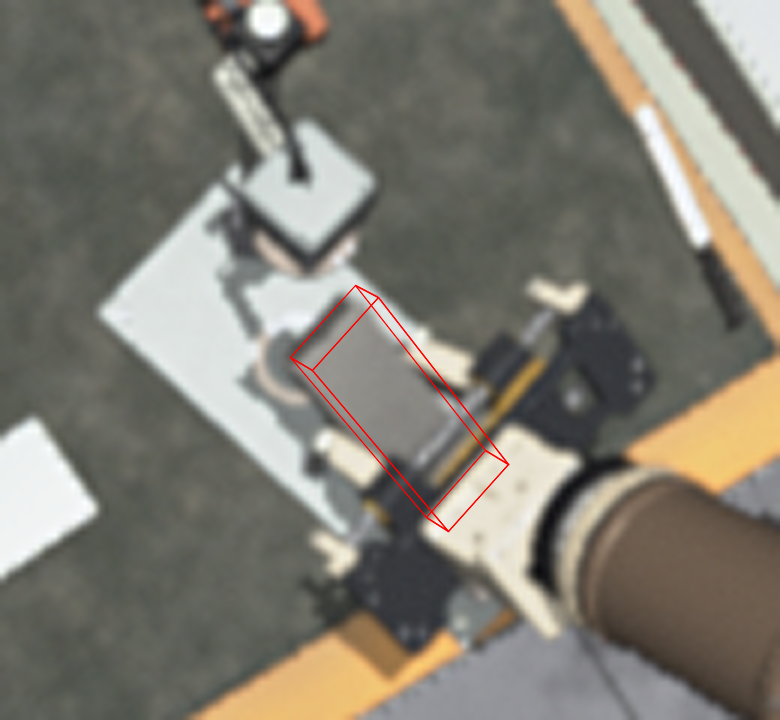

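Call:
arm_command:
  plan:
    - [[0.016,0.003,0],[0.6,0.1,0.3]]
    - [[0.032,0.006,-0.0005],[1.2,0.2,0.5]]
    - [[0.044,0.008,-0.0008],[1.2,0.2,0.5]]
    - [[0.044,0.008,-0.0008],[1.2,0.2,0.5]]

```text
clock: 6.4
position: [0.5736, 0.0305, 0.1085]
ee_rot: [-0.029, 1.721, -1.2]
force: [0.6, 0.1, -3.8]
width: 0.536
```

Run:
```python
from g import *
from cell import *
p=get_image('side'); cv2.imwrite(f'pics/side4.png',p['color'][:,:,::-1])
T,s=cur(); print(s['joints'].round(3),s['position'],s['clock'],s['force'])
print((np.linalg.inv(TS)@T@SIT).round(3))
for d in ([.054,0,.062],[.053,0,.059]): print(rel(T,stone_goal(np.array(d))))
from fit import draw as dr
for v,b in(('side',(220,180,350,300)),):
    im={v:cv2.imread(f'pics/{v}4.png')}
    dr(im,v,[(tf(T@SIT,f),(0,0,255)) for f in boxfaces(-.025,.025,-.075,.075,0,.02)],f'pics/{v}4b.png',b,6)
```

```text
[ 0.895  0.707 -0.914  2.2   -1.318  0.118  0.76 ] [0.57414079 0.03191216 0.10956837] 6.45 [ 0.11463652  0.20401697 -3.28670628]
[[ 0.014  0.716 -0.698  0.052]
 [-1.     0.002 -0.018 -0.015]
 [-0.012  0.698  0.716  0.086]
 [ 0.     0.     0.     1.   ]]
([0.0154, 0.0184, -0.0148], [1.05, 0.1, 0.7])
([0.0182, 0.0199, -0.0148], [1.05, 0.1, 0.7])
```

View pics/side4b.png

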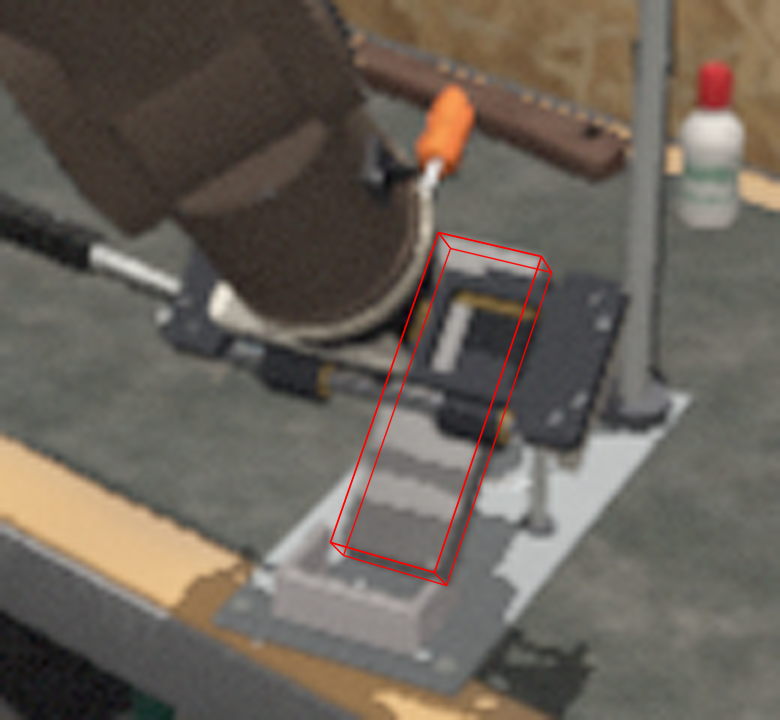

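Run:
```python
from g import *
T,s=cur(); print(s['position'],s['clock'])
G=stone_goal(np.array([.02,0,.20])); d,r=map(np.array,rel(T,G)); print(d,r)
U=STONE.copy(); U[2,3]=.13; U=U@np.linalg.inv(SIT); print(rel(G,U))
```

```text
[0.57414079 0.03191216 0.10956837] 6.45
[-0.0567 -0.1041 -0.0169] [1.05 0.1  0.7 ]
([-0.0168, 0.1127, -0.2762], [-30.37, -73.31, -37.77])
```

Call:
arm_command:
  plan:
    - [[-0.02,-0.02,-0.005],[0.5,0,0.3]]
    - [[-0.035,-0.045,-0.01],[1,0,0.7]]
    - [[-0.045,-0.075,-0.016],[1,0,0.7]]
    - [[-0.057,-0.104,-0.017],[1,0,0.7]]
    - [[-0.057,-0.104,-0.017],[1,0,0.7]]

```text
clock: 6.95
position: [0.5417, 0.021, 0.2282]
ee_rot: [-0.008, 1.7, -1.202]
force: [0.8, -0.0, -4.5]
width: 0.537
```

Run:
```python
from g import *
T,s=cur(); print(s['position'],s['clock'],s['joints'].round(2))
U=STONE.copy(); U[2,3]=.13; U=U@np.linalg.inv(SIT); d,r=map(np.array,rel(T,U)); print(d,r)
for f in (.09,.18,.27,.36,.45): print((d*f).round(3).tolist(),(r*f).round(1).tolist())
```

```text
[0.5417122  0.02100932 0.2281631 ] 6.95 [ 0.85  0.33 -0.7   2.2  -1.12  0.49  0.42]
[-0.0145  0.1141 -0.276 ] [-30.67 -72.88 -37.67]
[-0.001, 0.01, -0.025] [-2.8, -6.6, -3.4]
[-0.003, 0.021, -0.05] [-5.5, -13.1, -6.8]
[-0.004, 0.031, -0.075] [-8.3, -19.7, -10.2]
[-0.005, 0.041, -0.099] [-11.0, -26.2, -13.6]
[-0.007, 0.051, -0.124] [-13.8, -32.8, -17.0]
```

Call:
arm_command:
  plan:
    - [[-0.001,0.008,-0.025],[-2.8,-6.6,-3.4]]
    - [[-0.003,0.016,-0.05],[-5.5,-13.1,-6.8]]
    - [[-0.004,0.025,-0.075],[-8.3,-19.7,-10.2]]
    - [[-0.005,0.037,-0.1],[-11,-26.2,-13.6]]
    - [[-0.007,0.05,-0.124],[-13.8,-32.8,-17]]

```text
clock: 7.45
position: [0.4801, 0.1382, 0.1935]
ee_rot: [-0.711, 1.347, -1.056]
force: [-0.1, 0.9, -4.1]
width: 0.543
```

Run:
```python
from g import *
T,s=cur(); print(s['position'],s['clock'],s['joints'].round(2))
U=STONE.copy(); U[2,3]=.13; U=U@np.linalg.inv(SIT); d,r=map(np.array,rel(T,U)); print(d,r)
for f in (.17,.34,.51,.68,.85): print((d*f).round(3).tolist(),(r*f).round(1).tolist())
```

```text
[0.48012849 0.13822968 0.19349621] 7.45 [ 0.34  0.26 -0.56  2.14 -0.45  0.55  0.05]
[-0.1048  0.0758 -0.0978] [-16.52 -39.87 -20.92]
[-0.018, 0.013, -0.017] [-2.8, -6.8, -3.6]
[-0.036, 0.026, -0.033] [-5.6, -13.6, -7.1]
[-0.053, 0.039, -0.05] [-8.4, -20.3, -10.7]
[-0.071, 0.052, -0.067] [-11.2, -27.1, -14.2]
[-0.089, 0.064, -0.083] [-14.0, -33.9, -17.8]
```

Call:
arm_command:
  plan:
    - [[-0.018,0.013,-0.017],[-2.8,-6.8,-3.6]]
    - [[-0.036,0.026,-0.033],[-5.6,-13.6,-7.1]]
    - [[-0.053,0.039,-0.05],[-8.4,-20.3,-10.7]]
    - [[-0.071,0.052,-0.067],[-11.2,-27.1,-14.2]]
    - [[-0.089,0.064,-0.083],[-14,-33.9,-17.8]]

```text
clock: 7.95
position: [0.4194, 0.2585, 0.1621]
ee_rot: [-1.331, 0.869, -0.824]
force: [0.3, 0.4, -4.7]
width: 0.535
```

Run:
```python
from g import *
T,s=cur(); print(s['position'],s['clock'],s['joints'].round(2))
for z in(.05,.01):
  U=STONE.copy(); U[2,3]=z; U=U@np.linalg.inv(SIT); print(rel(T,U))
```

```text
[0.41938688 0.25847776 0.16208386] 7.95 [-0.25  0.34 -0.47  2.    0.15  0.78 -0.32]
([-0.0181, 0.0872, -0.004], [-2.46, -5.9, -3.17])
([-0.0158, 0.1271, -0.0056], [-2.46, -5.9, -3.17])
```

Call:
arm_command:
  plan:
    - [[-0.018,0.015,-0.001],[-2.5,-5.9,-3.2]]
    - [[-0.018,0.05,-0.003],[-2.5,-5.9,-3.2]]
    - [[-0.018,0.087,-0.004],[-2.5,-5.9,-3.2]]
    - [[-0.017,0.115,-0.005],[-2.5,-5.9,-3.2]]
    - [[-0.017,0.115,-0.005],[-2.5,-5.9,-3.2]]

```text
clock: 8.45
position: [0.4064, 0.2773, 0.0453]
ee_rot: [-1.431, 0.784, -0.775]
force: [-0.4, -0.2, -3.5]
width: 0.534
```

Run:
```python
from g import *
T,s=cur(); print(s['position'],s['clock'],s['force'])
for z in(.003,-.001):
  U=STONE.copy(); U[2,3]=z; U=U@np.linalg.inv(SIT); print(rel(T,U))
```

```text
[0.40643473 0.27726832 0.04530328] 8.45 [-0.36581979 -0.19905324 -3.50207351]
([-0.0001, 0.0163, 0.0026], [0.36, -0.23, -0.14])
([-0.0001, 0.0203, 0.0026], [0.36, -0.23, -0.14])
```

Call:
arm_command:
  plan:
    - [[0,0.006,0.0015],[0,0,0]]
    - [[0,0.011,0.0025],[0,0,0]]
    - [[0,0.015,0.0025],[0,0,0]]
    - [[0,0.018,0.0025],[0,0,0]]
    - [[0,0.018,0.0025],[0,0,0]]

```text
clock: 8.95
position: [0.412, 0.279, 0.0312]
ee_rot: [-1.424, 0.781, -0.781]
force: [0.3, -0.3, -4.4]
width: 0.539
```

Call:
arm_command:
  plan:
    - [[0,0,0],[0,0,0]]
    - [[0,0,0],[0,0,0]]
    - [[0,0,0],[0,0,0]]
    - [[0,0,0],[0,0,0]]
  fingers: -1

```text
clock: 9.35
position: [0.4121, 0.2792, 0.0314]
ee_rot: [-1.424, 0.781, -0.781]
force: [-0.5, -0.1, -0.2]
width: 0.842
```

Run:
```python
from g import *
from cell import *
T,s=cur(); print(s['position'],s['clock'],s['force'],s['width'],s['joints'].round(2))
print((T@SIT).round(4))
a=np.radians(25); y=STONE[:3,:3]@np.array([0,-np.sin(a),-np.cos(a)])
for lift in (.04,0):
  G=tool(STONE[:3,3]+[0,0,.028+lift],y,STONE[:3,0]); print(rel(T,G))
```

```text
[0.41211419 0.27921321 0.03135022] 9.35 [-0.50696435 -0.07680346 -0.20950841] 0.8423912305694241 [-0.42  0.57 -0.37  2.07  0.37  0.57 -0.49]
[[ 8.427e-01 -5.383e-01 -1.300e-03  4.163e-01]
 [ 5.383e-01  8.427e-01 -1.400e-03  2.728e-01]
 [ 1.900e-03  5.000e-04  1.000e+00  5.300e-03]
 [ 0.000e+00  0.000e+00  0.000e+00  1.000e+00]]
([0.0061, -0.0367, -0.0032], [-0.02, -0.42, -25.03])
([0.0061, 0.0033, -0.0033], [-0.02, -0.42, -25.03])
```

Call:
arm_command:
  plan:
    - [[0,-0.02,0],[0,0,0]]
    - [[0.002,-0.045,0],[0,0,-8]]
    - [[0.004,-0.055,0],[0,0,-16]]
    - [[0.006,-0.06,0],[0,0,-25]]
    - [[0.006,-0.06,0],[0,0,-25]]

```text
clock: 9.85
position: [0.4123, 0.2796, 0.0911]
ee_rot: [-1.618, 0.461, -1.105]
force: [-0.2, 1.5, -0.7]
width: 0.998
```

Run:
```python
from g import *
from cell import *
from m1 import stone
from fit import fit,draw as dr
im={}
for v in('top','side'):
    p=get_image(v); cv2.imwrite(f'pics/{v}5.png',p['color'][:,:,::-1]); im[v]=cv2.imread(f'pics/{v}5.png')
T,s=cur(); print(s['position'],s['clock'],s['force'],s['width'],s['joints'].round(2),T[:3,1])
for vs in(('side',),('top','side')): print(fit(im,stone,np.array([.4163,.2728,.568]),vs))
Q=[(f,(0,0,255)) for f in stone([.4163,.2728,.568])]
dr(im,'side',Q,'pics/side5b.png',(160,190,280,280),6);dr(im,'top',Q,'pics/top5b.png',(170,150,290,270),6)
```

```text
[0.41399742 0.27538417 0.09064774] 9.95 [ 0.20854303 -0.38881557 -0.57844947] 1.0013237412560927 [-0.84  0.52 -0.18  2.01  0.62  0.92 -0.89] [ 0.22814659 -0.35371077 -0.90710409]
(array([0.41678025, 0.27242951, 0.56931228]), np.float64(1.2723320572119134))
(array([0.41577558, 0.27156436, 0.58751547]), np.float64(2.7746697242715213))
```

View pics/side5b.png

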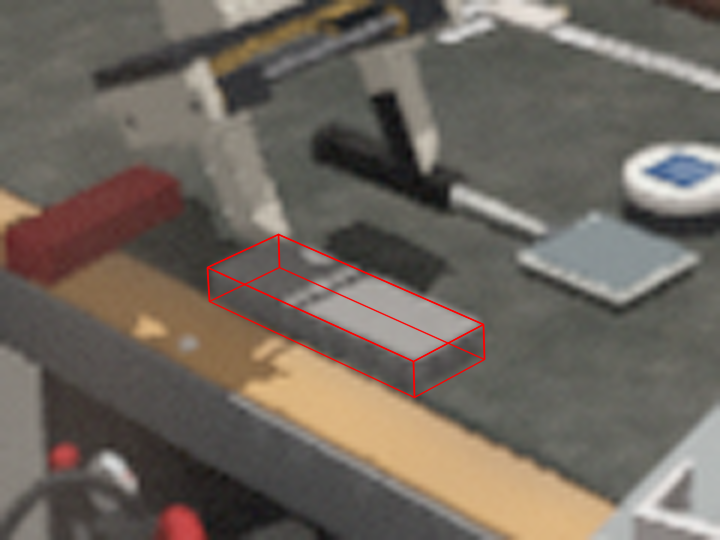

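View pics/top5b.png

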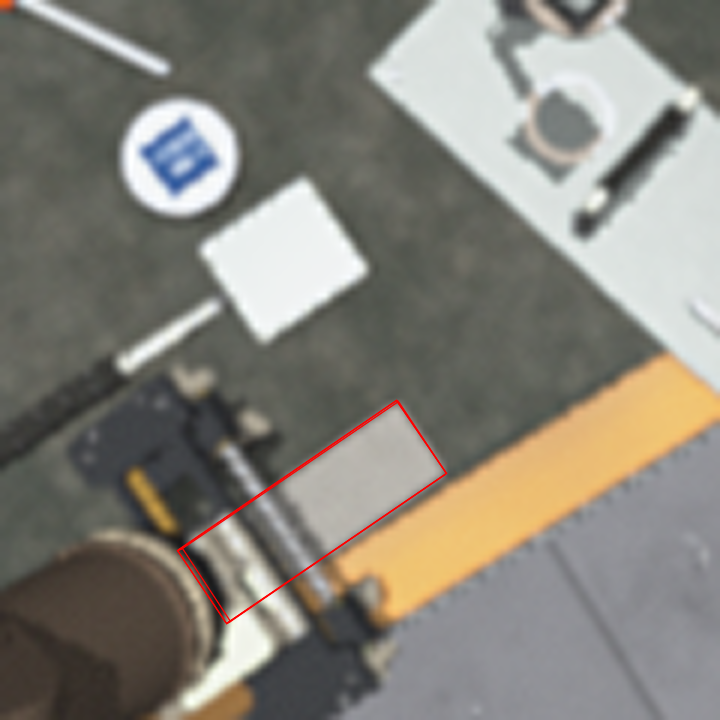

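```bash
sed -i 's/^STONE=.*/STONE=pose(.4165,.2726,.569)/' g.py
python3 - <<'E'
from g import *
T,s=cur()
a=np.radians(25); y=STONE[:3,:3]@np.array([0,-np.sin(a),-np.cos(a)])
for z in (.06,.028):
  G=tool((STONE@[0,.008,z,1])[:3],y,STONE[:3,0]); print(rel(T,G))
E
```

```text
([-0.0168, 0.026, 0.0006], [-0.09, 0.16, -0.11])
([-0.0303, 0.055, 0.0006], [-0.09, 0.16, -0.11])
```

Call:
arm_command:
  plan:
    - [[-0.0168,0.015,0.0006],[0,0,0]]
    - [[-0.0168,0.026,0.0006],[0,0,0]]
    - [[-0.025,0.043,0.0006],[0,0,0]]
    - [[-0.0303,0.055,0.0006],[0,0,0]]
    - [[-0.0303,0.055,0.0006],[0,0,0]]

```text
clock: 10.45
position: [0.4134, 0.2756, 0.0271]
ee_rot: [-1.621, 0.473, -1.112]
force: [0.4, -0.6, 0.4]
width: 1.006
```

Call:
arm_command:
  plan:
    - [[0,0,0],[0,0,0]]
    - [[0,0,0],[0,0,0]]
    - [[0,0,0],[0,0,0]]
    - [[0,0,0],[0,0,0]]
    - [[0,0,0],[0,0,0]]
  fingers: 1
  squeeze: 58

```text
clock: 10.95
position: [0.4134, 0.2781, 0.0287]
ee_rot: [-1.618, 0.471, -1.111]
force: [-0.3, 0.2, 0.1]
width: 0.617
```

Call:
arm_command:
  plan:
    - [[0,0,0],[0,0,0]]
    - [[0,0,0],[0,0,0]]
    - [[0,0,0],[0,0,0]]

```text
clock: 11.25
position: [0.4133, 0.278, 0.0286]
ee_rot: [-1.618, 0.471, -1.111]
force: [-2.0, 0.2, 4.1]
width: 0.54
```

Run:
```python
from g import *
T,s=cur(); print(s['position'],s['force'],s['clock'],s['width'])
M=np.linalg.inv(T)@STONE; print(M.round(4).tolist())
up=T.copy(); up[2,3]+=.15; print(rel(T,up))
```

```text
[0.4133275  0.27796366 0.02859994] [-1.99097964  0.21780188  4.14864465] 11.25 0.5399826191083296
[[-0.0008, -0.9065, 0.4222, -0.0064], [0.0011, -0.4222, -0.9065, 0.0286], [1.0, -0.0002, 0.0013, -0.0003], [0.0, 0.0, 0.0, 1.0]]
([0.0633, -0.136, 0.0002], [-0.0, -0.0, -0.0])
```

```bash
python3 - <<'E'
t=open('g.py').read()
i=t.index('SIT=np.eye'); j=t.index('def stone_goal')
t=t[:i]+'''SIT=np.array([[0,-.9063,.4226,-.0064],[0,-.4226,-.9063,.0286],[1,0,0,0],[0,0,0,1.]])
'''+t[j:]
open('g.py','w').write(t)
E
python3 - <<'E'
from g import *
T,s=cur(); up=T.copy(); up[2,3]+=.15
for d in([-.02,0,.20],[.0823,0,.1045],[.058,0,.068],[.054,0,.062]): print(rel(up,stone_goal(np.array(d))), stone_goal(np.array(d))[:3,3])
E
```

```text
([0.2877, 0.083, -0.0736], [-3.49, 78.88, 37.78]) [ 0.5105558  -0.01097841  0.22468644]
([0.2267, 0.1602, 0.026], [-3.49, 78.88, 37.78]) [0.58241369 0.06183459 0.12918644]
([0.2162, 0.1955, 0.0023], [-3.49, 78.88, 37.78]) [0.56534481 0.04453884 0.09268644]
([0.2145, 0.2013, -0.0017], [-3.49, 78.88, 37.78]) [0.56253512 0.0416918  0.08668644]
```

Call:
arm_command:
  plan:
    - [[0.006,-0.014,0],[0,0,0]]
    - [[0.02,-0.04,0],[0,0,0]]
    - [[0.035,-0.073,0],[0,0,0]]
    - [[0.05,-0.106,0],[0,0,0]]
    - [[0.063,-0.136,0],[0,0,0]]

```text
clock: 11.75
position: [0.4126, 0.2778, 0.1806]
ee_rot: [-1.618, 0.472, -1.111]
force: [0.4, 0.9, -3.9]
width: 0.539
```

Run:
```python
from g import *
T,s=cur(); print(s['position'],s['clock'],s['joints'].round(2),s['force'],s['width'])
d,r=map(np.array,rel(T,stone_goal(np.array([-.02,0,.2])))); print(d,r,np.linalg.norm(r))
for f in (.09,.18,.27,.36,.45): print((d*f).round(3).tolist(),(r*f).round(1).tolist())
```

```text
[0.41261588 0.2777522  0.18058997] 11.75 [-0.82  0.39 -0.21  1.93  0.54  1.09 -0.77] [ 0.36690136  0.92666    -3.86069146] 0.5394455567789949
[ 0.2871  0.0847 -0.0728] [-3.45 78.85 37.75] 87.48878499556386
[0.026, 0.008, -0.007] [-0.3, 7.1, 3.4]
[0.052, 0.015, -0.013] [-0.6, 14.2, 6.8]
[0.078, 0.023, -0.02] [-0.9, 21.3, 10.2]
[0.103, 0.03, -0.026] [-1.2, 28.4, 13.6]
[0.129, 0.038, -0.033] [-1.6, 35.5, 17.0]
```

Call:
arm_command:
  plan:
    - [[0.026,0.006,-0.007],[-0.3,7.1,3.4]]
    - [[0.052,0.012,-0.013],[-0.6,14.2,6.8]]
    - [[0.078,0.019,-0.02],[-0.9,21.3,10.2]]
    - [[0.103,0.027,-0.026],[-1.2,28.4,13.6]]
    - [[0.129,0.036,-0.033],[-1.6,35.5,17]]

```text
clock: 12.25
position: [0.4563, 0.1479, 0.2011]
ee_rot: [-1.146, 1.099, -1.367]
force: [-0.3, 0.4, -4.0]
width: 0.536
```

Run:
```python
from g import *
T,s=cur(); print(s['position'],s['clock'],s['joints'].round(2))
d,r=map(np.array,rel(T,stone_goal(np.array([-.02,0,.2])))); print(d,r,np.linalg.norm(r))
for f in (.17,.34,.51,.68,.85): print((d*f).round(3).tolist(),(r*f).round(1).tolist())
```

```text
[0.45631866 0.14787379 0.20111747] 12.25 [-0.45  0.21 -0.09  2.05  0.22  0.82 -0.74]
[ 0.1572 -0.002   0.0634] [-1.91 43.09 20.62] 47.80774623426626
[0.027, -0.0, 0.011] [-0.3, 7.3, 3.5]
[0.053, -0.001, 0.022] [-0.6, 14.7, 7.0]
[0.08, -0.001, 0.032] [-1.0, 22.0, 10.5]
[0.107, -0.001, 0.043] [-1.3, 29.3, 14.0]
[0.134, -0.002, 0.054] [-1.6, 36.6, 17.5]
```

Call:
arm_command:
  plan:
    - [[0.027,0,0.011],[-0.3,7.3,3.5]]
    - [[0.053,-0.001,0.022],[-0.6,14.7,7]]
    - [[0.08,-0.001,0.032],[-1,22,10.5]]
    - [[0.107,-0.001,0.043],[-1.3,29.3,14]]
    - [[0.134,-0.002,0.054],[-1.6,36.6,17.5]]

```text
clock: 12.75
position: [0.5029, 0.0126, 0.2218]
ee_rot: [-0.521, 1.669, -1.508]
force: [0.0, -0.0, -3.3]
width: 0.536
```

Run:
```python
from g import *
T,s=cur(); print(s['position'],s['clock'],s['joints'].round(2))
for p in ([-.02,0,.2],[.04,0,.15],[.0823,0,.1045]): print(rel(T,stone_goal(np.array(p))))
```

```text
[0.50285625 0.0126142  0.2217907 ] 12.75 [-0.01  0.17  0.03  2.07 -0.33  0.71 -0.43]
([0.0125, -0.0059, 0.0208], [-0.3, 6.5, 3.1])
([-0.0302, 0.0594, 0.0251], [-0.3, 6.5, 3.1])
([-0.0573, 0.1152, 0.0277], [-0.3, 6.5, 3.1])
```

Call:
arm_command:
  plan:
    - [[0.003,0.01,0.01],[-0.2,3.5,1.6]]
    - [[-0.013,0.035,0.022],[-0.3,6.5,3.1]]
    - [[-0.03,0.06,0.025],[-0.3,6.5,3.1]]
    - [[-0.045,0.09,0.027],[-0.3,6.5,3.1]]
    - [[-0.057,0.115,0.0277],[-0.3,6.5,3.1]]

```text
clock: 13.25
position: [0.5823, 0.0637, 0.1276]
ee_rot: [-0.403, 1.757, -1.518]
force: [-0.1, -0.3, -2.4]
width: 0.537
```

```bash
cat > look.py <<'E'
import sys
from g import *
from cell import *
from fit import draw as dr
n=sys.argv[1]
for v,b in(('top',(215,110,345,230)),('side',(220,180,350,300))):
    p=get_image(v); cv2.imwrite(f'pics/{v}{n}.png',p['color'][:,:,::-1])
T,s=cur(); print(s['joints'].round(3),s['position'],s['clock'],s['force'],s['width'])
print((np.linalg.inv(TS)@T@SIT).round(4))
for d in ([.058,0,.068],[.054,0,.062],[.053,0,.059]): print(rel(T,stone_goal(np.array(d))))
for v,b in(('top',(215,110,345,230)),('side',(220,180,350,300))):
    im={v:cv2.imread(f'pics/{v}{n}.png')}
    dr(im,v,[(tf(T@SIT,f),(0,0,255)) for f in boxfaces(-.025,.025,-.075,.075,0,.02)],f'pics/{v}{n}b.png',b,6)
E
python3 look.py 6
```

```text
[-0.051  0.414 -0.022  2.033 -0.486  0.485 -0.433] [0.58109421 0.06540463 0.12586757] 13.35 [-1.0854597   0.08914919 -4.04665925] 0.5393466164257806
[[ 0.0081  0.7108 -0.7033  0.0838]
 [-1.      0.0042 -0.0073  0.0036]
 [-0.0022  0.7033  0.7108  0.1011]
 [ 0.      0.      0.      1.    ]]
([0.0356, 0.0225, 0.0033], [0.28, 0.39, 0.3])
([0.0414, 0.0268, 0.0033], [0.28, 0.39, 0.3])
([0.0433, 0.0293, 0.0033], [0.28, 0.39, 0.3])
```

View pics/side6b.png

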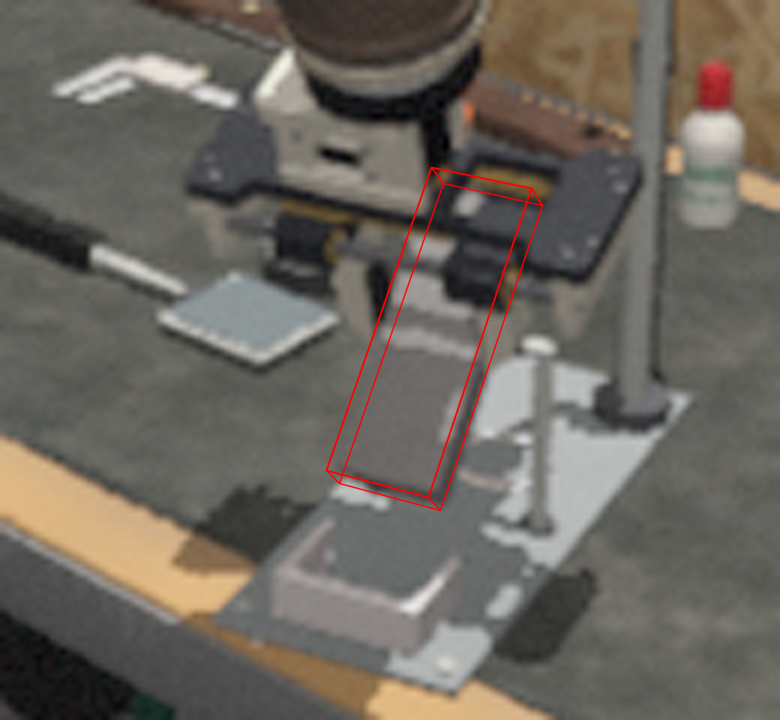

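View pics/top6b.png

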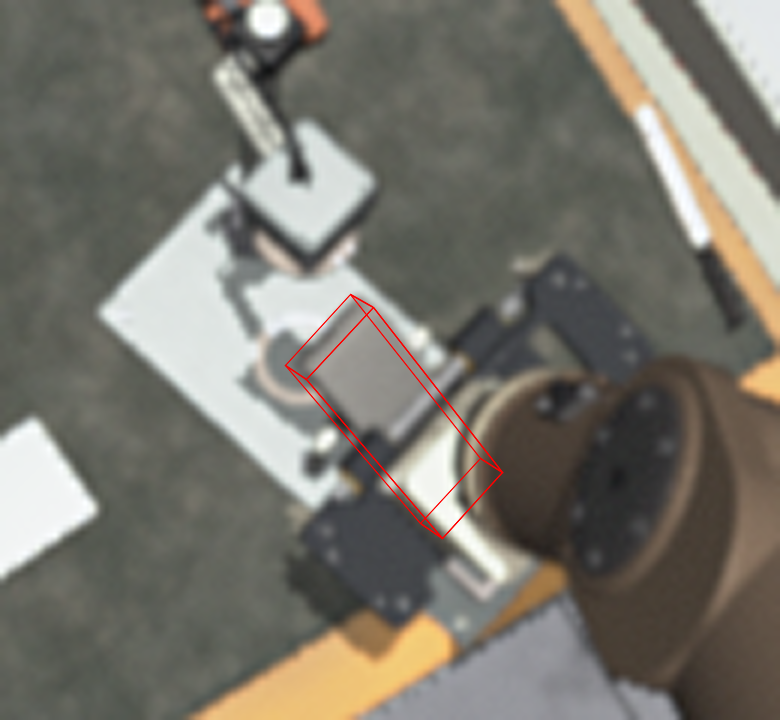

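Call:
arm_command:
  plan:
    - [[0.012,0.007,0.002],[0.3,0.4,0.3]]
    - [[0.024,0.015,0.0033],[0.3,0.4,0.3]]
    - [[0.0356,0.0225,0.0033],[0.3,0.4,0.3]]
    - [[0.0356,0.0225,0.0033],[0.3,0.4,0.3]]
    - [[0.0356,0.0225,0.0033],[0.3,0.4,0.3]]

```text
clock: 13.85
position: [0.5664, 0.0417, 0.0957]
ee_rot: [-0.389, 1.758, -1.523]
force: [-2.4, -0.2, -3.9]
width: 0.537
```

```bash
python3 look.py 7
```

```text
[ 0.041  0.445 -0.084  2.094 -0.544  0.394 -0.33 ] [0.56682595 0.04229171 0.09593764] 13.95 [-0.9145108   0.47320405 -3.230278  ] 0.5352233282986704
[[-3.900e-03  7.051e-01 -7.091e-01  5.750e-02]
 [-1.000e+00  6.000e-04  6.100e-03 -2.800e-03]
 [ 4.700e-03  7.091e-01  7.051e-01  7.130e-02]
 [ 0.000e+00  0.000e+00  0.000e+00  1.000e+00]]
([0.0006, 0.0032, -0.0027], [-0.33, -0.12, -0.16])
([0.0064, 0.0075, -0.0027], [-0.33, -0.12, -0.16])
([0.0084, 0.01, -0.0027], [-0.33, -0.12, -0.16])
```

View pics/side7b.png

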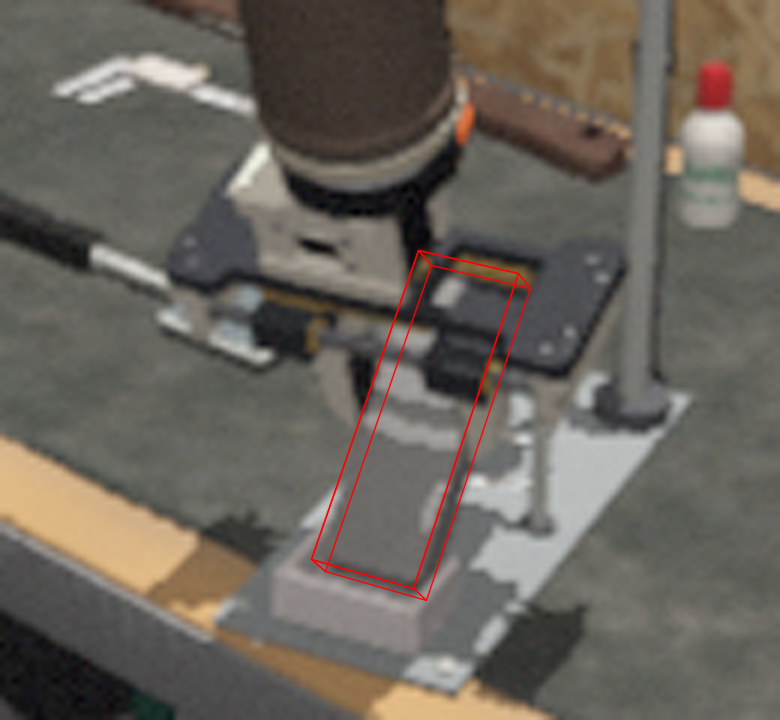

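View pics/top7b.png

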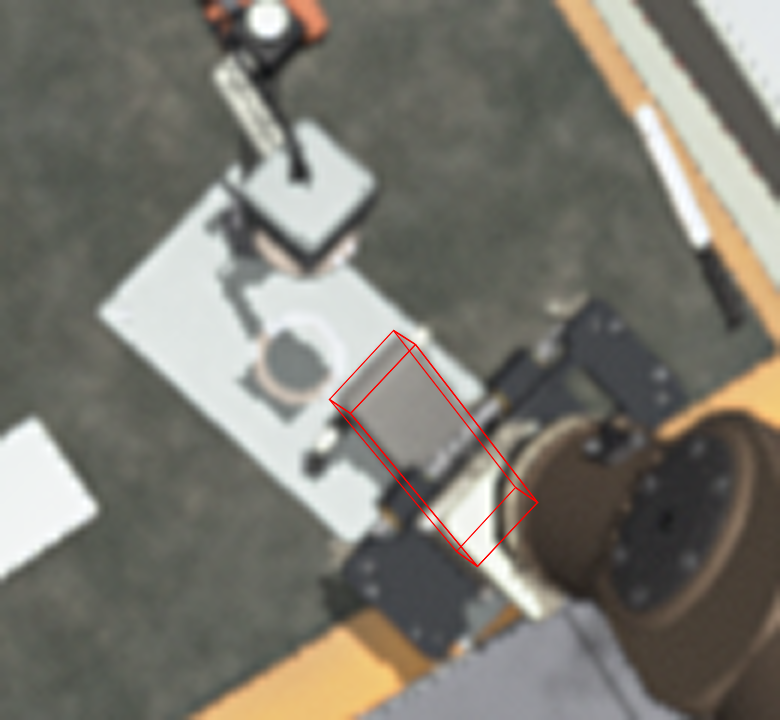

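Call:
arm_command:
  plan:
    - [[0.001,0.002,-0.0027],[-0.3,-0.1,-0.2]]
    - [[0.003,0.004,-0.0027],[-0.3,-0.1,-0.2]]
    - [[0.005,0.006,-0.0027],[-0.3,-0.1,-0.2]]
    - [[0.0064,0.0075,-0.0027],[-0.3,-0.1,-0.2]]
    - [[0.0064,0.0075,-0.0027],[-0.3,-0.1,-0.2]]

```text
clock: 14.45
position: [0.562, 0.0411, 0.0853]
ee_rot: [-0.397, 1.761, -1.52]
force: [0.1, -0.8, -3.7]
width: 0.539
```

```bash
python3 look.py 8
```

```text
[ 0.054  0.46  -0.099  2.105 -0.553  0.375 -0.312] [0.56200679 0.04113471 0.08548578] 14.55 [-0.86119331 -1.32115812 -3.75424856] 0.5391284167877063
[[-1.200e-03  7.085e-01 -7.057e-01  5.320e-02]
 [-1.000e+00 -9.000e-04  7.000e-04 -0.000e+00]
 [-2.000e-04  7.057e-01  7.085e-01  6.080e-02]
 [ 0.000e+00  0.000e+00  0.000e+00  1.000e+00]]
([-0.0069, -0.0051, -0.0], [-0.01, -0.07, 0.11])
([-0.0011, -0.0009, -0.0], [-0.01, -0.07, 0.11])
([0.0008, 0.0016, -0.0], [-0.01, -0.07, 0.11])
```

View pics/side8b.png

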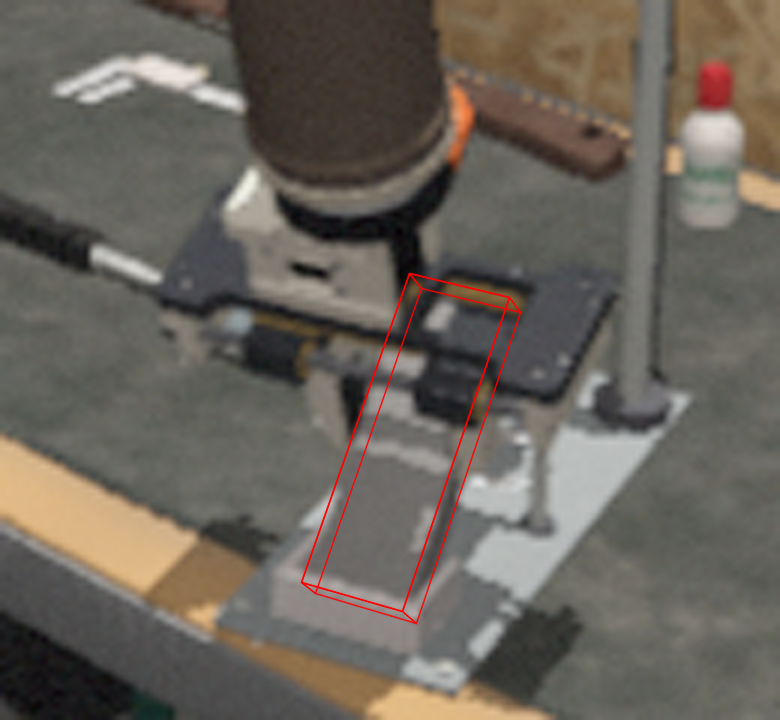

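Call:
arm_command:
  plan:
    - [[0.0005,0.001,0],[0,0,0]]
    - [[0.001,0.0018,0],[0,0,0]]
    - [[0.001,0.0026,0],[0,0,0]]
    - [[0.001,0.0026,0],[0,0,0]]

```text
clock: 14.95
position: [0.5626, 0.0414, 0.0836]
ee_rot: [-0.396, 1.759, -1.52]
force: [-4.1, -1.1, 7.9]
width: 0.54
```

Run:
```python
from g import *
T,s=cur(); print(s['position'],s['clock'],s['force'],s['width'])
print((np.linalg.inv(TS)@T@SIT).round(4)[:,3])
```

```text
[0.56256144 0.04140004 0.08362505] 14.95 [-4.12775274 -1.14386239  7.94378467] 0.5398114251391241
[ 5.38e-02 -3.00e-04  5.89e-02  1.00e+00]
```

Call:
arm_command:
  plan:
    - [[0,0,0],[0,0,0]]
    - [[0,0,0],[0,0,0]]
    - [[0,0,0],[0,0,0]]
    - [[0,0,0],[0,0,0]]
    - [[0,0,0],[0,0,0]]
  fingers: -0.8

```text
clock: 15.45
position: [0.5622, 0.0413, 0.0828]
ee_rot: [-0.397, 1.76, -1.52]
force: [0.2, -0.6, -1.1]
width: 0.888
```

```bash
python3 look.py 9
python3 - <<'E'
from g import *
T,s=cur(); G=T.copy(); d=-T[:3,1]; G[:3,3]+=d*.12; G[2,3]+=.02; print(rel(T,G),G[:3,3])
E
```

```text
[ 0.058  0.465 -0.103  2.107 -0.556  0.369 -0.308] [0.56215468 0.0413191  0.0828544 ] 15.55 [ 0.4231475  -0.86483069 -0.0165706 ] 0.8982059529503289
[[-9.000e-04  7.082e-01 -7.059e-01  5.340e-02]
 [-1.000e+00 -6.000e-04  7.000e-04 -0.000e+00]
 [ 1.000e-04  7.059e-01  7.082e-01  5.810e-02]
 [ 0.000e+00  0.000e+00  0.000e+00  1.000e+00]]
([-0.0076, -0.0077, 0.0], [-0.02, -0.05, 0.09])
([-0.0018, -0.0034, 0.0], [-0.02, -0.05, 0.09])
([0.0002, -0.0009, 0.0], [-0.02, -0.05, 0.09])
([-0.0068, -0.1388, 0.0], [-0.0, 0.0, -0.0]) [0.53342045 0.01226908 0.21568365]
```

View pics/side9b.png

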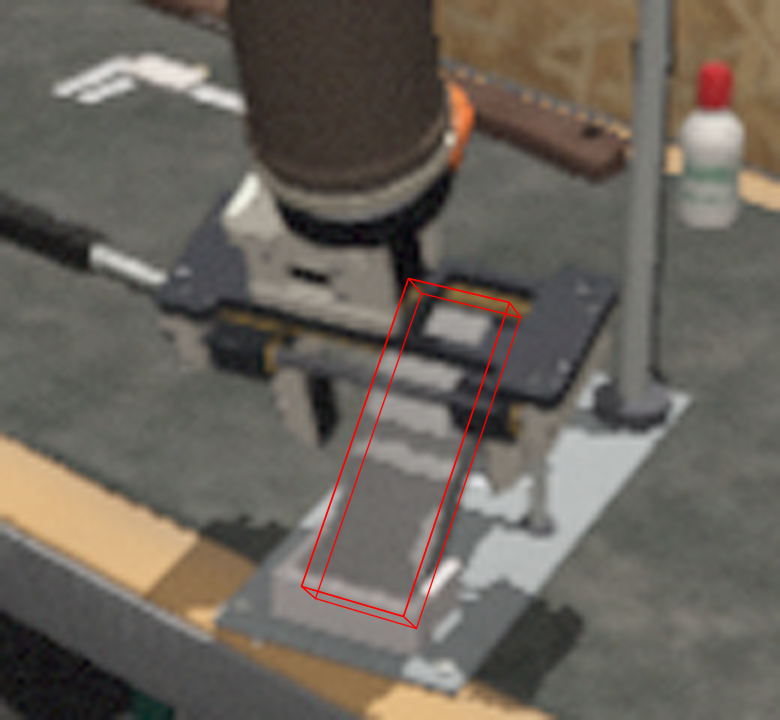

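View pics/top9b.png

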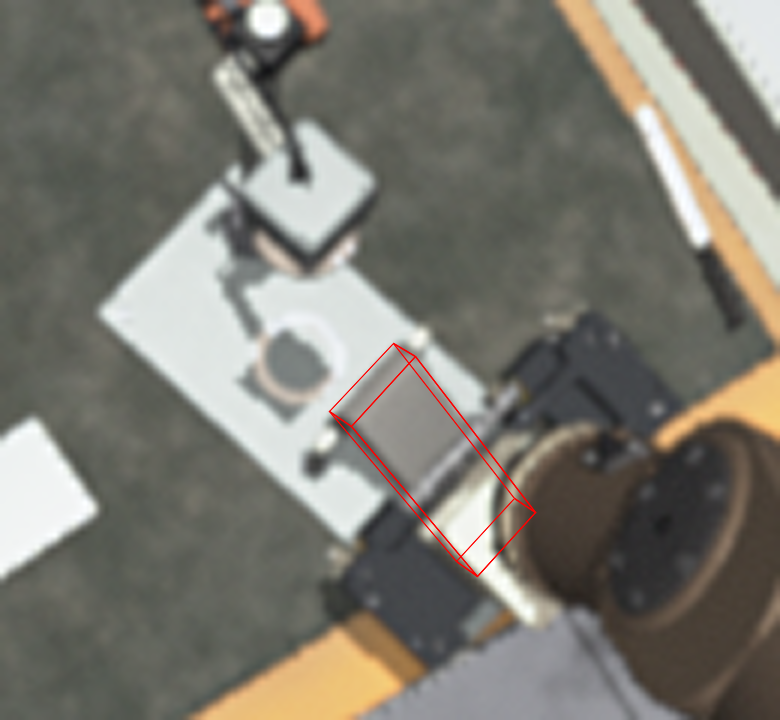

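Call:
arm_command:
  plan:
    - [[0,-0.02,0],[0,0,0]]
    - [[0,-0.05,0],[0,0,0]]
    - [[0,-0.085,0],[0,0,0]]
    - [[-0.005,-0.125,0],[0,0,0]]
    - [[-0.015,-0.16,0],[0,0,0]]

```text
clock: 16.05
position: [0.5328, 0.0117, 0.2399]
ee_rot: [-0.397, 1.761, -1.521]
force: [1.1, -0.8, 0.0]
width: 0.898
```

```bash
python3 look.py 10 | head -1
python3 - <<'E'
import cv2
for v,b in(('side',(140,170,350,300)),('top',(140,110,340,290))):
    a=cv2.imread(f'pics/{v}10.png')[b[1]:b[3],b[0]:b[2]]; cv2.imwrite(f'pics/{v}10c.png',cv2.resize(a,None,fx=3.5 if v=='side' else 3.2,fy=3.5 if v=='side' else 3.2,interpolation=cv2.INTER_CUBIC))
E
```

```text
[ 0.012  0.188  0.034  2.005 -0.393  0.741 -0.47 ] [0.53616641 0.01196562 0.24369995] 16.15 [ 0.45948697 -0.25433067  0.72840165] 0.8988557949603906
```

View pics/side10c.png

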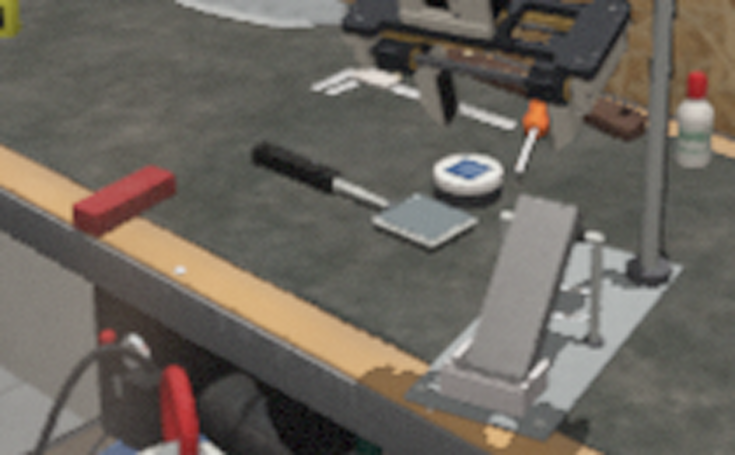

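View pics/top10c.png

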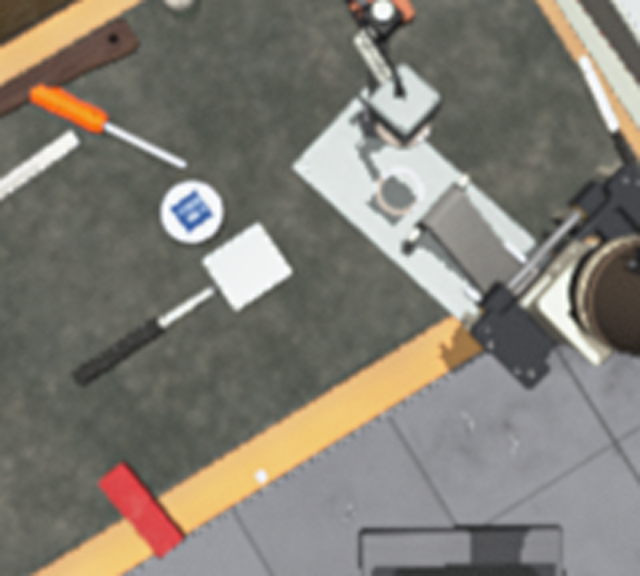

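Run:
```python
from m1 import *
ims={v:cv2.imread(f'pics/{v}10.png') for v in('top','side')}
def m(p): return handle(p)
for nm,mm in(('h',handle),('head',head)):
  for vs in(('top','side'),('top',),('side',)):
    x,f=fit(ims,mm,np.array([.474,.4258,-2.58]),vs); c=tf(pose(*x),[[0,.165,0]])[0]; print(nm,vs,x.round(4),f.round(3),c.round(4))
Q=[(f,(0,0,255)) for f in handle([.474,.4258,-2.58])+head([.474,.4258,-2.58])]
draw(ims,'side',Q,'pics/mm_s.png',(200,200,290,250),8);draw(ims,'top',Q,'pics/mm_t.png',(155,170,245,240),8)
```

```text
h ('top', 'side') [ 0.4756  0.424  -2.5792] 0.618 [0.5636 0.2844 0.    ]
h ('top',) [ 0.4727  0.4259 -2.5721] 0.265 [0.5617 0.2869 0.    ]
h ('side',) [ 0.4778  0.4313 -2.5722] 0.288 [0.5668 0.2924 0.    ]
head ('top', 'side') [ 0.4744  0.4266 -2.5877] 0.959 [0.5612 0.2863 0.    ]
head ('top',) [ 0.4735  0.4259 -2.5799] 0.29 [0.5614 0.2863 0.    ]
head ('side',) [ 0.4768  0.4239 -2.612 ] 0.577 [0.5601 0.2815 0.    ]
```

View pics/mm_s.png

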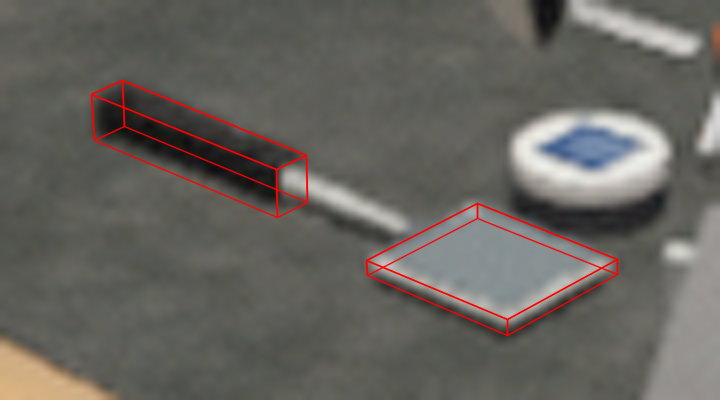

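View pics/mm_t.png

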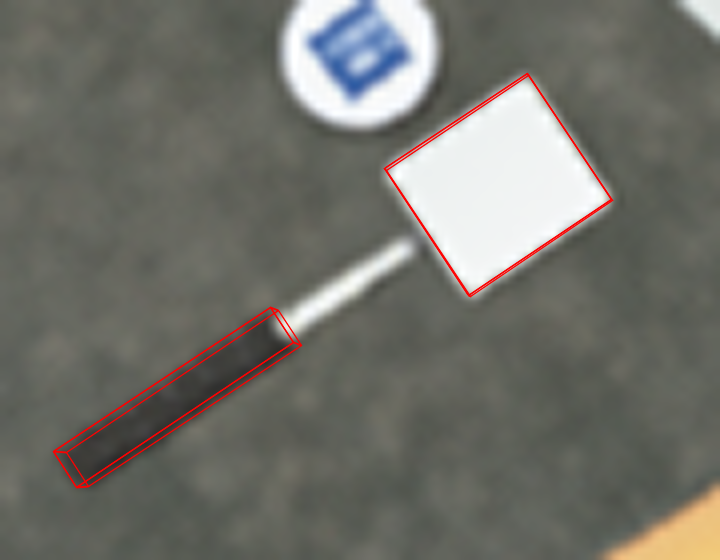

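```bash
sed -i 's/^MIR=.*/MIR=pose(.4745,.426,-2.58)/' g.py
cat >> g.py <<'E'
A=np.radians(30)
def mpick(back=0,y=.020,z=.0265):
    yl=np.array([0,np.sin(A),-np.cos(A)])
    G=tool([0,0,0],MIR[:3,:3]@yl,-MIR[:3,0]); G[:3,3]=(MIR@[0,y,z,1])[:3]-back*G[:3,1]; return G
def mgoal(c=(.150,0,.053),phi=45):
    n=np.array([.071,0,.139])-c; n/=np.linalg.norm(n)
    u=np.array([n[2],0,-n[0]]); f=np.radians(phi)
    y=np.cos(f)*np.array([0,-1,0])-np.sin(f)*u; x=np.cross(y,n)
    M=np.eye(4); M[:3,:3]=np.c_[x,y,n]; M[:3,3]=np.array(c)-M[:3,:3]@[0,.165,.015]
    return TS@M   # world pose of mirror
E
python3 - <<'E'
from g import *
T,s=cur(); print(s['position'])
P=mpick(.12); d,r=map(np.array,rel(T,P)); print(d,r,np.linalg.norm(d),np.linalg.norm(r),P[:3,3])
print('pick',mpick()[:3,3])
MT=np.linalg.inv(mpick())@MIR
G=mgoal()@np.linalg.inv(MT); print('final',G[:3,3],G[:3,1],G[:3,2],rel(mpick(),G))
for f in(.13,.26,.39,.52,.65): print((d*f).round(3).tolist(),(r*f).round(1).tolist())
E
```

```text
[0.53616641 0.01196562 0.24369995]
[-0.2054  0.1939 -0.3749] [  6.4  -78.81 -42.03] 0.4694000213037916 89.54606077321326 [0.4531986  0.45985632 0.13042305]
pick [0.4851507  0.40907184 0.0265    ]
final [0.61566021 0.24148984 0.13083094] [ 0.48027965 -0.01667053 -0.87695699] [ 0.86907246 -0.12604391  0.47835759] ([0.2352, 0.0153, 0.0212], [17.46, 45.08, 20.96])
[-0.027, 0.025, -0.049] [0.8, -10.2, -5.5]
[-0.053, 0.05, -0.097] [1.7, -20.5, -10.9]
[-0.08, 0.076, -0.146] [2.5, -30.7, -16.4]
[-0.107, 0.101, -0.195] [3.3, -41.0, -21.9]
[-0.134, 0.126, -0.244] [4.2, -51.2, -27.3]
```

Call:
arm_command:
  plan:
    - [[-0.02,0.01,-0.036],[0.6,-7.1,-3.8]]
    - [[-0.038,0.02,-0.07],[1.2,-14.2,-7.6]]
    - [[-0.056,0.035,-0.103],[1.7,-21.3,-11.3]]
    - [[-0.074,0.055,-0.136],[2.3,-28.4,-15.1]]
    - [[-0.092,0.075,-0.169],[2.9,-35.5,-18.9]]
  fingers: -1

```text
clock: 16.65
position: [0.4923, 0.2127, 0.199]
ee_rot: [-1.051, 1.197, -1.443]
force: [1.1, 0.5, 0.1]
width: 1.003
```

Run:
```python
from g import *
T,s=cur(); print(s['position'],s['joints'].round(2))
d,r=map(np.array,rel(T,mpick(.12)));print(d,r)
for f in (.17,.34,.51,.68,.85): print((d*f).round(3).tolist(),(r*f).round(1).tolist())
```

```text
[0.49226782 0.21266568 0.19899513] [-0.53  0.3  -0.08  1.93  0.21  0.85 -0.92]
[-0.239   0.0456 -0.0902] [  3.82 -42.9  -23.12]
[-0.041, 0.008, -0.015] [0.6, -7.3, -3.9]
[-0.081, 0.016, -0.031] [1.3, -14.6, -7.9]
[-0.122, 0.023, -0.046] [1.9, -21.9, -11.8]
[-0.163, 0.031, -0.061] [2.6, -29.2, -15.7]
[-0.203, 0.039, -0.077] [3.2, -36.5, -19.7]
```

Call:
arm_command:
  plan:
    - [[-0.041,0.008,-0.015],[0.6,-7.3,-3.9]]
    - [[-0.081,0.016,-0.031],[1.3,-14.6,-7.9]]
    - [[-0.122,0.023,-0.046],[1.9,-21.9,-11.8]]
    - [[-0.163,0.031,-0.061],[2.6,-29.2,-15.7]]
    - [[-0.203,0.039,-0.077],[3.2,-36.5,-19.7]]

```text
clock: 17.15
position: [0.4592, 0.4234, 0.1402]
ee_rot: [-1.58, 0.533, -1.23]
force: [1.1, -0.2, 0.5]
width: 1.002
```

Run:
```python
from g import *
from cell import get_image
get_image('top');get_image('top')
T,s=cur(); print(s['position'],s['joints'].round(2))
for b in(.12,.05,.0): print(rel(T,mpick(b)))
```

```text
[0.45307728 0.42930834 0.13556178] [-0.96  0.66 -0.16  1.58  0.52  1.22 -0.9 ]
([-0.0269, -0.0069, 0.0137], [0.76, -5.59, -3.75])
([-0.0223, 0.0629, 0.0149], [0.76, -5.59, -3.75])
([-0.0191, 0.1128, 0.0157], [0.76, -5.59, -3.75])
```

Call:
arm_command:
  plan:
    - [[-0.022,-0.002,0.012],[0.8,-5.6,-3.7]]
    - [[-0.024,0.025,0.0142],[0.8,-5.6,-3.7]]
    - [[-0.0223,0.063,0.0149],[0.8,-5.6,-3.7]]
    - [[-0.0223,0.063,0.0149],[0.8,-5.6,-3.7]]
    - [[-0.0223,0.063,0.0149],[0.8,-5.6,-3.7]]

```text
clock: 17.75
position: [0.4788, 0.4214, 0.0753]
ee_rot: [-1.646, 0.42, -1.198]
force: [-0.7, -0.0, -0.0]
width: 1.002
```

Run:
```python
from g import *
from cell import get_image
from fit import draw as dr
im={}
for v in('top','side'):
    p=get_image(v); cv2.imwrite(f'pics/{v}11.png',p['color'][:,:,::-1]); im[v]=cv2.imread(f'pics/{v}11.png')
T,s=cur(); print(s['position'],s['joints'].round(2))
for b in(.05,.0): print(rel(T,mpick(b)))
Q=[(np.array([T[:3,3]+T[:3,1]*.022+T[:3,2]*a*.046 for a in(-1,1)]),(0,0,255))]
dr(im,'side',Q,'pics/side11b.png',(180,170,290,250),6)
dr(im,'top',Q,'pics/top11b.png',(140,160,250,250),6)
```

```text
[0.47885665 0.42349545 0.07687407] [-0.97  0.76 -0.14  1.59  0.6   1.16 -0.88]
([-0.0117, 0.0014, -0.0026], [-0.11, -1.03, -0.0])
([-0.0117, 0.0514, -0.0027], [-0.11, -1.03, -0.0])
```

View pics/side11b.png

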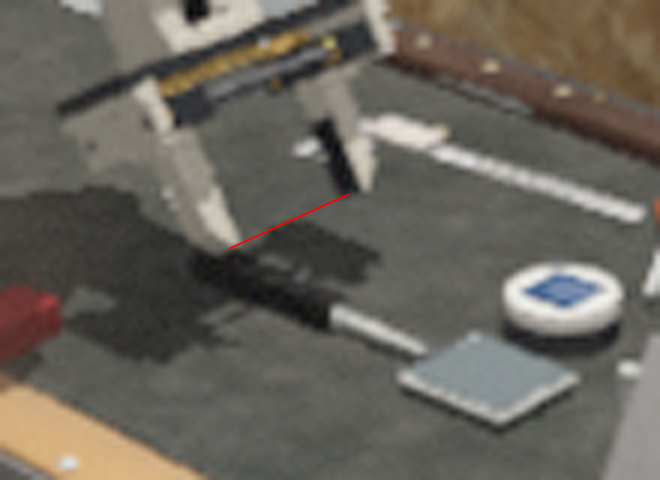

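View pics/top11b.png

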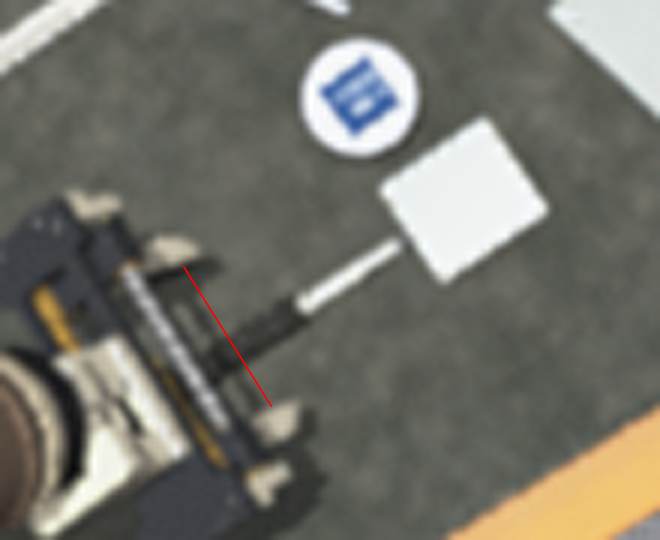

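Call:
arm_command:
  plan:
    - [[-0.008,0.015,-0.002],[0,-1,0]]
    - [[-0.01,0.03,-0.0026],[0,-1,0]]
    - [[-0.01,0.045,-0.0026],[0,-1,0]]
    - [[-0.01,0.0505,-0.0026],[0,-1,0]]
    - [[-0.01,0.0505,-0.0026],[0,-1,0]]

```text
clock: 18.35
position: [0.4862, 0.4052, 0.0259]
ee_rot: [-1.656, 0.408, -1.184]
force: [0.4, -0.2, 1.1]
width: 1.0
```

Run:
```python
from g import *
T,s=cur(); print(s['position'],s['force'],s['clock'])
print(rel(T,mpick(0)))
print((np.linalg.inv(MIR)@T).round(4)[:3,3])
```

```text
[0.48616179 0.40518715 0.0259041 ] [ 0.38330012 -0.1667631   1.05682688] 18.35
([-0.003, -0.0024, 0.0012], [0.1, -0.02, 0.19])
[0.0012 0.0238 0.0259]
```

Well placed. Close.

Call:
arm_command:
  plan:
    - [[0,0,0.001],[0,0,0]]
    - [[0,0,0.001],[0,0,0]]
    - [[0,0,0.001],[0,0,0]]
    - [[0,0,0.001],[0,0,0]]
    - [[0,0,0.001],[0,0,0]]
  fingers: 1
  squeeze: 40

```text
clock: 18.85
position: [0.4867, 0.4075, 0.0271]
ee_rot: [-1.653, 0.408, -1.183]
force: [-0.2, 0.3, -0.6]
width: 0.613
```

Call:
arm_command:
  plan:
    - [[0,0,0],[0,0,0]]
    - [[0,0,0],[0,0,0]]
    - [[0,0,0],[0,0,0]]
    - [[0,0,0],[0,0,0]]
    - [[0,0,0],[0,0,0]]

```text
clock: 19.35
position: [0.4867, 0.4073, 0.0269]
ee_rot: [-1.653, 0.408, -1.183]
force: [-0.0, 0.4, -0.5]
width: 0.194
```

Run:
```python
from g import *
T,s=cur(); print(s['position'],s['force'],s['clock'],s['width']*92)
print((np.linalg.inv(T)@MIR).round(4).tolist())
```

```text
[0.48670846 0.40728139 0.02688636] [-0.02861695  0.35402241 -0.46542576] 19.35 17.858283417284618
[[0.0002, 0.8651, 0.5016, -0.0328], [-0.0003, 0.5016, -0.8651, 0.0121], [-1.0, -0.0, 0.0004, -0.0004], [0.0, 0.0, 0.0, 1.0]]
```

```bash
cat >> g.py <<'E'
c,s_=np.cos(A),np.sin(A)
MT=np.array([[0,c,s_,-.0328],[0,s_,-c,.0121],[-1,0,0,0],[0,0,0,1.]])
E
python3 - <<'E'
from g import *
T,s=cur(); up=T.copy(); up[2,3]+=.13; print(rel(T,up))
E
```

```text
([0.0652, -0.1125, 0.0], [0.0, -0.0, 0.0])
```

Call:
arm_command:
  plan:
    - [[0,0,0],[0,0,0]]
    - [[0.005,-0.008,0],[0,0,0]]
    - [[0.015,-0.026,0],[0,0,0]]
    - [[0.03,-0.052,0],[0,0,0]]
    - [[0.045,-0.078,0],[0,0,0]]

```text
clock: 19.85
position: [0.4865, 0.4075, 0.1194]
ee_rot: [-1.653, 0.408, -1.182]
force: [0.8, 0.1, -0.6]
width: 0.193
```

Call:
arm_command:
  plan:
    - [[0.015,-0.026,0],[0,0,0]]
    - [[0.025,-0.042,0],[0,0,0]]
    - [[0.025,-0.042,0],[0,0,0]]

```text
clock: 20.15
position: [0.4879, 0.4081, 0.1698]
ee_rot: [-1.647, 0.408, -1.184]
force: [0.7, -0.3, -2.0]
width: 0.191
```

```bash
cat > lookm.py <<'E'
import sys
from g import *
from cell import *
from fit import draw as dr
from m1 import handle,head
n=sys.argv[1]; b=dict(side=tuple(map(int,sys.argv[2].split(','))),top=tuple(map(int,sys.argv[3].split(','))))
hf=boxfaces(-.009,.009,-.055,.055,0,.022); fr=boxfaces(-.033,.033,.128,.202,.008,.015)
Ts={}
for v in b:
    p=get_image(v); cv2.imwrite(f'pics/{v}{n}.png',p['color'][:,:,::-1]); Ts[v],s=cur()
T=Ts['top']; print(s['joints'].round(2),s['position'],s['clock'],s['force'],s['width']*92)
M=T@MT
HM=np.linalg.inv(TS)@M; c=HM@[0,.165,.015,1]; print('glass in stand',c[:3].round(4)); 
HF=HM.copy();HF[:3,3]=c[:3]; print('sight in head',(np.linalg.inv(HF)@[.071,0,.139,1]).round(4))
for v in b:
    im={v:cv2.imread(f'pics/{v}{n}.png')}
    dr(im,v,[(tf(Ts[v]@MT,f),(0,0,255)) for f in hf]+[(tf(Ts[v]@MT,f),(0,255,0)) for f in fr],f'pics/{v}{n}b.png',b[v],6)
E
python3 lookm.py 12 190,140,310,235 150,140,270,240
```

```text
[-0.94  0.65 -0.15  1.55  0.57  1.28 -0.77] [0.48678563 0.40683344 0.16604019] 20.25 [-0.41885491  0.06920299 -1.79917351] 17.69957960419885
glass in stand [0.2123 0.1715 0.1544]
sight in head [ 0.0984  0.1992 -0.0156  1.    ]
```

View pics/side12b.png

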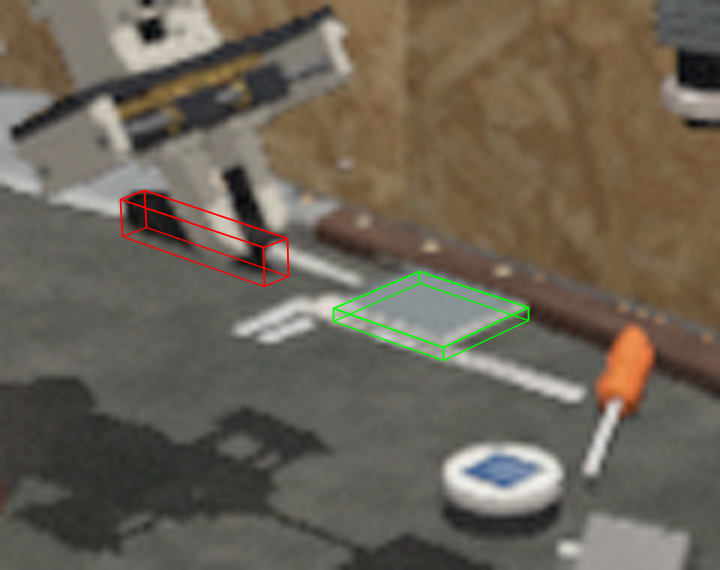

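View pics/top12b.png

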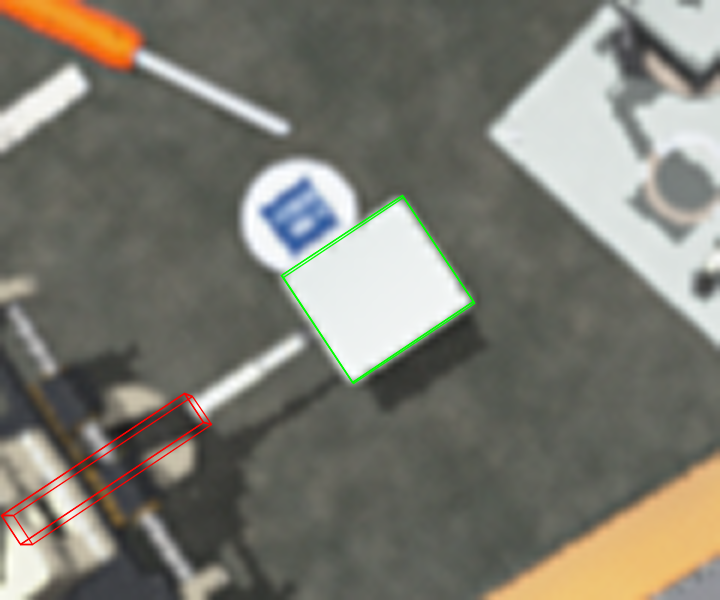

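```bash
cat >> g.py <<'E'
def tg(off=(0,0,0),c=(.150,0,.053)):
    M=mgoal(c); M[:3,3]+=TS[:3,:3]@np.array(off); return M@np.linalg.inv(MT)
E
python3 - <<'E'
from g import *
T,s=cur()
G=tg((.03,.10,.06)); print(G[:3,3])
d,r=map(np.array,rel(T,G)); print(d,r,np.linalg.norm(r))
for f in(.15,.3,.45,.6,.75): print((d*f).round(3).tolist(),(r*f).round(1).tolist())
E
```

```text
[0.56570082 0.33085938 0.18998315]
[0.104  0.0326 0.0264] [17.39 45.07 21.03] 52.68754976272858
[0.016, 0.005, 0.004] [2.6, 6.8, 3.2]
[0.031, 0.01, 0.008] [5.2, 13.5, 6.3]
[0.047, 0.015, 0.012] [7.8, 20.3, 9.5]
[0.062, 0.02, 0.016] [10.4, 27.0, 12.6]
[0.078, 0.024, 0.02] [13.0, 33.8, 15.8]
```

Call:
arm_command:
  plan:
    - [[0.016,0.005,0.004],[2.6,6.8,3.2]]
    - [[0.031,0.01,0.008],[5.2,13.5,6.3]]
    - [[0.047,0.015,0.012],[7.8,20.3,9.5]]
    - [[0.062,0.02,0.016],[10.4,27,12.6]]
    - [[0.078,0.024,0.02],[13,33.8,15.8]]

```text
clock: 20.75
position: [0.546, 0.3489, 0.1827]
ee_rot: [-0.993, 0.812, -1.433]
force: [0.7, 0.4, -1.0]
width: 0.195
```

```bash
python3 lookm.py 13 210,130,330,235 170,120,290,240
python3 - <<'E'
from g import *
T,s=cur()
for o in((.03,.10,.06),(.02,.05,.045),(.012,0,.03),(0,0,0)): print(rel(T,tg(o)))
E
```

```text
[-0.82  0.43 -0.04  1.85  0.61  0.76 -1.25] [0.54692152 0.34524147 0.18335908] 20.85 [ 0.45997051 -1.11430003 -0.77004766] 17.425145934050445
glass in stand [0.1779 0.1117 0.124 ]
sight in head [-9.00e-04  1.37e-01  7.32e-02  1.00e+00]
([0.0153, 0.0032, 0.019], [4.39, 10.92, 5.52])
([0.0556, 0.0331, 0.0365], [4.39, 10.92, 5.52])
([0.0945, 0.0633, 0.0555], [4.39, 10.92, 5.52])
([0.0991, 0.0881, 0.0352], [4.39, 10.92, 5.52])
```

View pics/side13b.png

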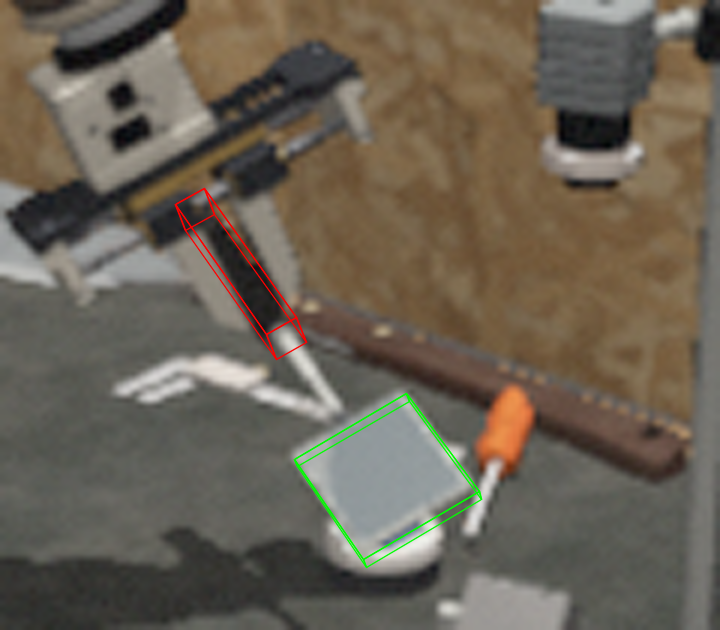

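Call:
arm_command:
  plan:
    - [[0.008,0.002,0.01],[2.2,5.5,2.8]]
    - [[0.015,0.003,0.019],[4.4,10.9,5.5]]
    - [[0.035,0.018,0.028],[4.4,10.9,5.5]]
    - [[0.0556,0.0331,0.0365],[4.4,10.9,5.5]]
    - [[0.0556,0.0331,0.0365],[4.4,10.9,5.5]]

```text
clock: 21.35
position: [0.5945, 0.2891, 0.1731]
ee_rot: [-0.766, 0.92, -1.484]
force: [-0.1, -1.8, -1.2]
width: 0.194
```

```bash
python3 lookm.py 14 230,150,350,265 190,120,310,220
python3 - <<'E'
from g import *
T,s=cur()
for o in((.02,.05,.045),(.012,0,.03),(0,0,0)): print(rel(T,tg(o)))
E
```

```text
[-0.75  0.4   0.05  1.97  0.69  0.49 -1.4 ] [0.59335171 0.29372928 0.17416018] 21.45 [ 0.42023716  0.79931026 -1.16829346] 17.61807122744515
glass in stand [0.1736 0.0538 0.0973]
sight in head [-0.0035  0.0713  0.1003  1.    ]
([0.0049, -0.0002, 0.0018], [0.16, 0.45, -0.12])
([0.0428, 0.0279, 0.0256], [0.16, 0.45, -0.12])
([0.0535, 0.0503, 0.005], [0.16, 0.45, -0.12])
```

View pics/side14b.png

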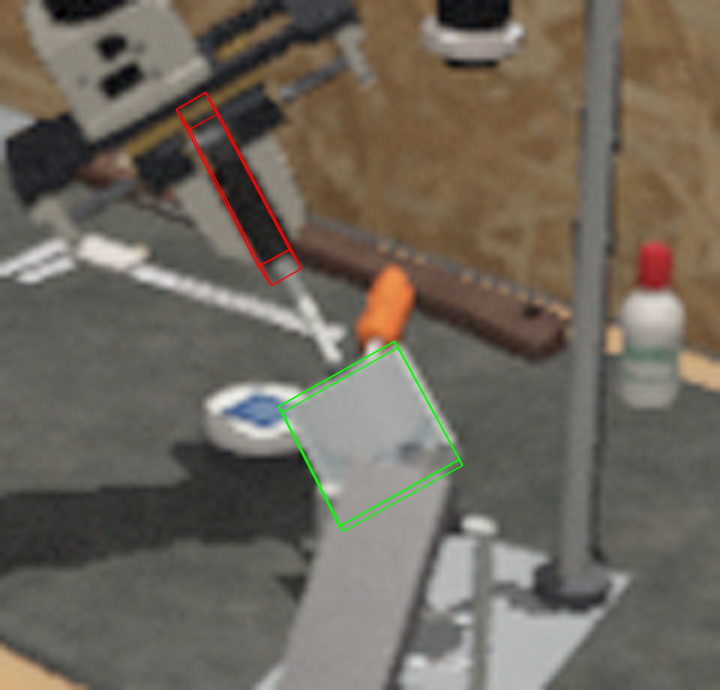

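View pics/top14b.png

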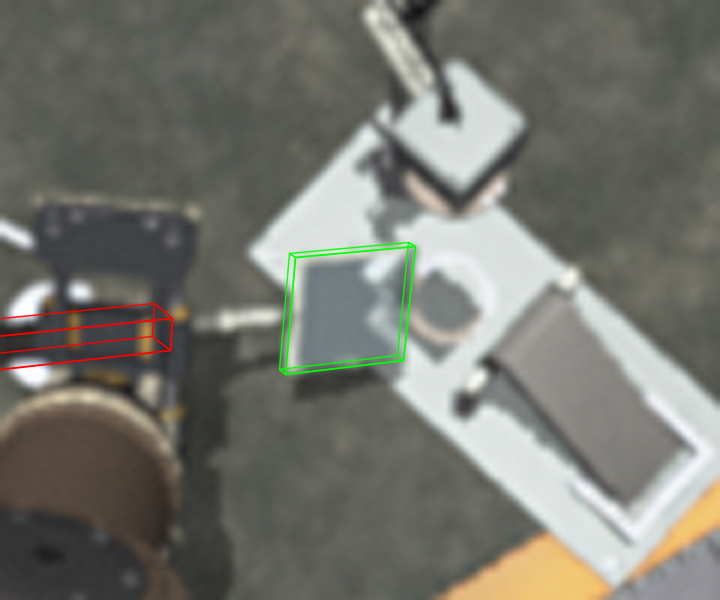

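Call:
arm_command:
  plan:
    - [[0.012,0.008,0.008],[0.1,0.2,0]]
    - [[0.025,0.018,0.016],[0.1,0.2,0]]
    - [[0.04,0.028,0.0245],[0.1,0.2,0]]
    - [[0.04,0.028,0.0245],[0.1,0.2,0]]
    - [[0.04,0.028,0.0245],[0.1,0.2,0]]

```text
clock: 21.95
position: [0.6241, 0.2511, 0.1606]
ee_rot: [-0.757, 0.921, -1.48]
force: [-0.6, -0.1, -0.6]
width: 0.196
```

```bash
python3 lookm.py 15 240,170,350,265 210,120,320,220
python3 - <<'E'
from g import *
T,s=cur()
for o in((.012,0,.03),(0,0,0)): print(rel(T,tg(o)))
E
```

```text
[-0.66  0.42  0.06  1.97  0.7   0.42 -1.33] [0.62379215 0.25242762 0.16098002] 22.05 [-0.04043252 -1.1960291  -0.51349775] 17.849062241658185
glass in stand [0.1659 0.0032 0.0837]
sight in head [0.021  0.0245 0.105  1.    ]
([0.0046, 0.0011, 0.0005], [-0.04, 0.25, -0.32])
([0.0155, 0.0235, -0.0202], [-0.04, 0.25, -0.32])
```

View pics/side15b.png

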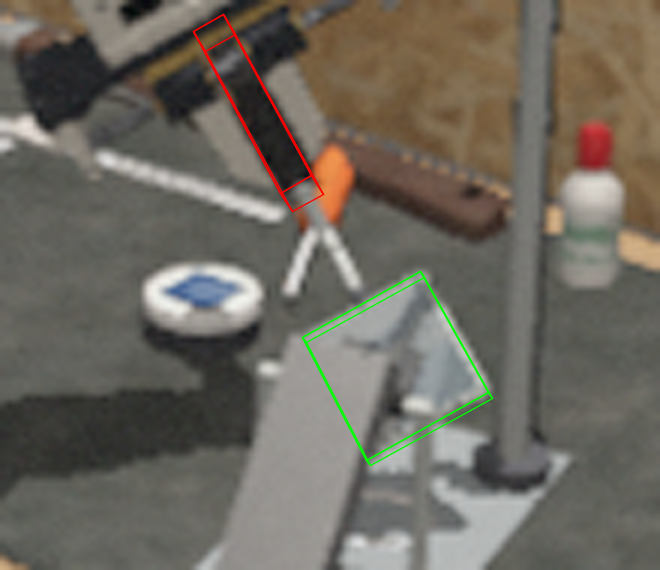

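View pics/top15b.png

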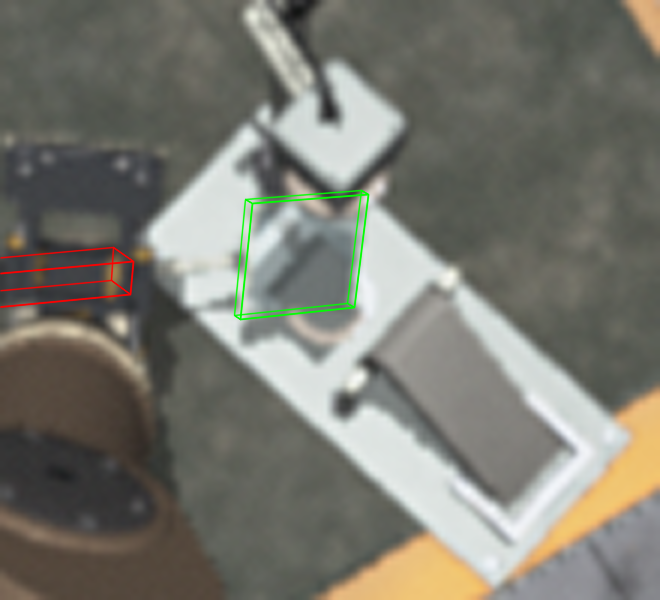

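Call:
arm_command:
  plan:
    - [[0.004,0.006,-0.005],[0,0.1,-0.2]]
    - [[0.008,0.012,-0.01],[0,0.2,-0.3]]
    - [[0.011,0.017,-0.015],[0,0.2,-0.3]]
    - [[0.013,0.021,-0.018],[0,0.2,-0.3]]
    - [[0.013,0.021,-0.018],[0,0.2,-0.3]]

```text
clock: 22.55
position: [0.6164, 0.2396, 0.1321]
ee_rot: [-0.759, 0.922, -1.487]
force: [-1.1, -0.2, -1.6]
width: 0.191
```

Call:
arm_command:
  plan:
    - [[0,0,0],[0,0,0]]
    - [[0,0,0],[0,0,0]]
    - [[0,0,0],[0,0,0]]

```text
clock: 22.85
position: [0.6175, 0.2403, 0.1337]
ee_rot: [-0.756, 0.922, -1.486]
force: [-0.3, -0.4, -0.6]
width: 0.196
```

```bash
python3 lookm.py 16 240,170,350,265 210,120,320,220
python3 - <<'E'
from g import *
T,s=cur(); print(np.abs(s['dq']).max())
print(rel(T,tg()))
E
```

```text
[-0.7   0.45  0.12  2.03  0.77  0.34 -1.42] [0.61738998 0.24016297 0.1336137 ] 22.95 [-0.5651463  -0.93572567 -0.99671566] 17.57715867729304
glass in stand [ 0.1517 -0.0005  0.0567]
sight in head [0.0029 0.0024 0.1152 1.    ]
0.0014868295578319352
([0.0012, 0.0024, -0.003], [-0.08, -0.04, 0.04])
```

View pics/side16b.png

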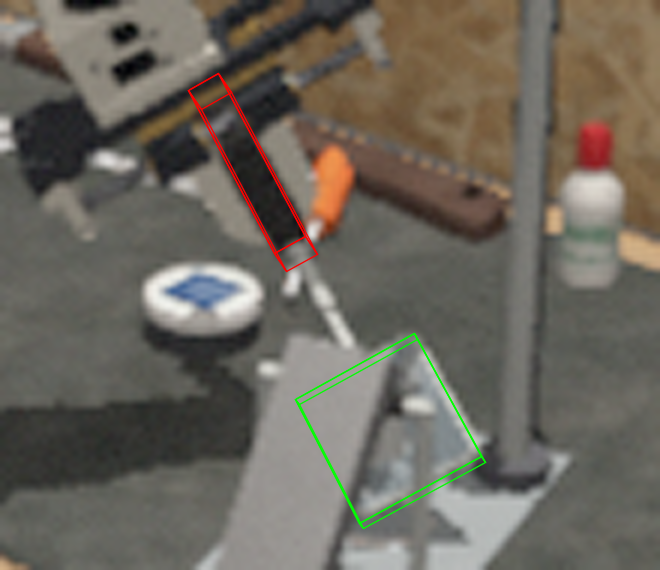

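View pics/top16b.png

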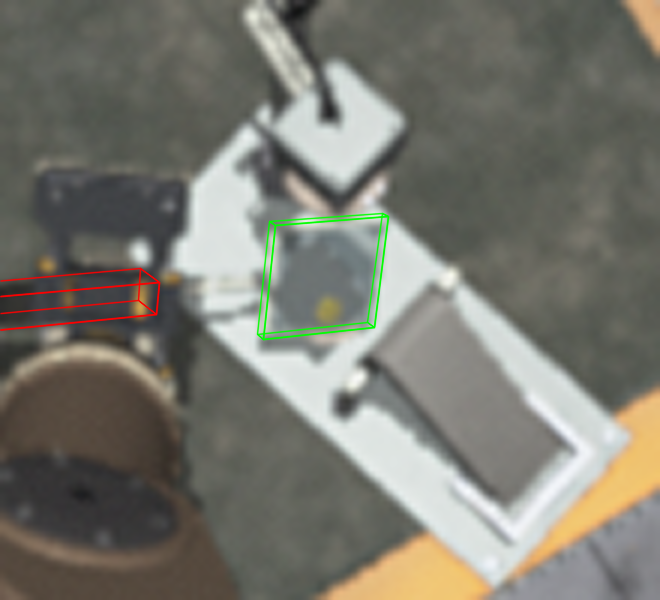

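Call:
arm_command:
  plan:
    - [[0.0005,0.001,-0.0015],[0,0,0]]
    - [[0.001,0.002,-0.003],[0,0,0]]
    - [[0.001,0.002,-0.003],[0,0,0]]
    - [[0.001,0.002,-0.003],[0,0,0]]
    - [[0.001,0.002,-0.003],[0,0,0]]

```text
clock: 23.45
position: [0.6154, 0.2395, 0.1301]
ee_rot: [-0.757, 0.922, -1.486]
force: [-0.6, 0.5, -1.4]
width: 0.196
```

```bash
python3 lookm.py 17 240,170,350,265 210,120,320,220
python3 - <<'E'
from g import *
T,s=cur(); M=T@MT; g=(M@[0,.165,.015,1])[:3]; n=M[:3,2]
dot=(TS@[.053,0,.059,1])[:3]; vd=dot-2*((dot-g)@n)*n
print('pred dot px',proj('top',vd)); 
im=cv2.imread('pics/top17.png').astype(int); b=im[...,0];g_=im[...,1];r=im[...,2]
sc=np.clip(np.minimum(r,g_)-b-20,0,None).astype(float); sc[:155]=0; sc[185:]=0; sc[:,:245]=0; sc[:,280:]=0
yy,xx=np.mgrid[:384,:512]; print('obs',(sc*xx).sum()/sc.sum(),(sc*yy).sum()/sc.sum(),sc.sum(),sc.max())
# sensitivity: tilt mirror by 1deg about mirror x,y
for ax in(0,1):
    Rr=R.from_rotvec(np.eye(3)[ax]*np.radians(1)).as_matrix(); n2=M[:3,:3]@Rr[:,2]; print(ax,proj('top',dot-2*((dot-g)@n2)*n2))
for ln in [(0,0,.002)]:
    pass
a=cv2.imread('pics/top17.png')[150:195,240:285]; cv2.imwrite('pics/z17.png',cv2.resize(a,None,fx=12,fy=12,interpolation=cv2.INTER_NEAREST))
E
```

```text
[-0.71  0.46  0.13  2.03  0.78  0.33 -1.43] [0.61549881 0.23944668 0.13013827] 23.55 [ 0.71789215  0.65816191 -0.67891038] 17.90681610608992
glass in stand [0.1498 0.0003 0.0533]
sight in head [-3.000e-04  4.000e-04  1.165e-01  1.000e+00]
pred dot px [[263.75898426 171.49083001]]
obs 264.03370786516854 171.1011235955056 267.0 39.0
0 [[264.56623326 171.5942161 ]]
1 [[263.60482083 170.70332337]]
```

View pics/z17.png

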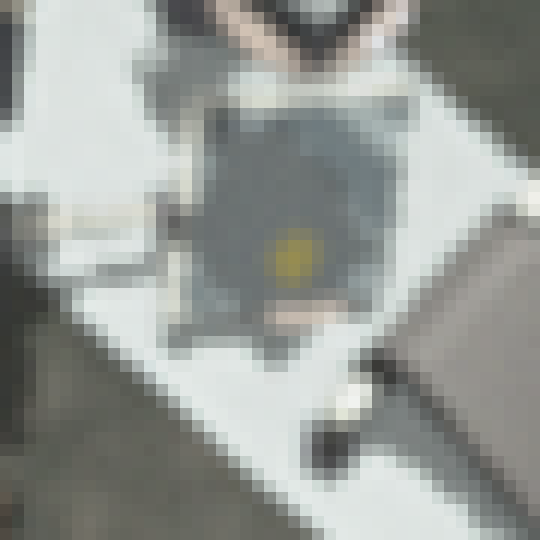

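View pics/side17b.png

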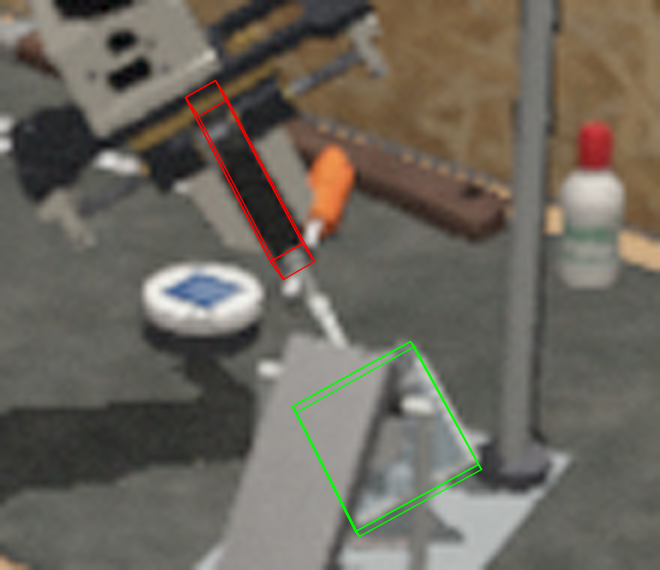

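Call:
arm_command:
  plan:
    - [[0,0,0],[0,0,0]]
    - [[0,0,0],[0,0,0]]
    - [[0,0,0],[0,0,0]]

```text
clock: 23.85
position: [0.6155, 0.2394, 0.1301]
ee_rot: [-0.757, 0.922, -1.486]
force: [0.5, 0.1, -1.3]
width: 0.196
```

Run:
```python
from cell import *
s=observe(); print(s['position'],s['force'],abs(s['dq']).max(),s['clock'])
print(sign_off())
```

```text
[0.61545083 0.23940267 0.13011032] [ 0.4934682   0.10995764 -1.25055689] 0.0019593002801283396 23.85
the job is handed in; nothing more can be done
None
```

The stone is leaning in the stand, dressed face up and let go. The mirror is held over the ring, and the job was handed in at 23.85 s; no verdict was reported.

- **Stone:** My first grip would have needed a tool tilt the arm could not reach (two wrist joints hit their limits). I set the stone back on the bench, letting go about 5 mm up so it settled flat. I then gripped it again with the tool tilted 25 degrees. It was lowered until I felt contact, with the dot computed at about x=53.8, y=-0.3, z=58.9 mm of the stand (nominal 53, 0, 59). The pictures after release show it seated in the pocket and resting on the bar.
- **Mirror:** It is gripped by the handle near its balance point, and by the arm's own reading the glass centre is at x=149.8, y=0.3, z=53.3 mm of the stand, about 47 mm above the ring. The normal passes within 1 mm of the sight point.
- **Reflection check:** The top camera sees the dot's reflection at pixel (264.0, 171.1). I predicted (263.8, 171.5), so the tilt is good to about half a degree.
- **Clearance and stillness:** At hand-in the wrist force showed only the mirror's weight and the joints were practically still. The lowest corner of the mirror frame is only about 10 mm above the base plate by calculation.

**What disagreed:** the drawn overlays were off from the pictures by about one pixel (2 to 3 mm) at times, which fits the stated calibration error. The first grip briefly ran two wrist joints to the edge of their range, one reading 0.118 against a 0.12 limit; the robot carried on. I did not re-measure the bystanders, but none looks moved where it shows in the pictures.

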